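# Turn the cap gauge plate and set it up under the indicator

## Robot

A 7-joint arm with a two-finger parallel gripper is mounted at the origin on the work surface. World frame = base frame: x ahead of the robot, y to its left, z up, the work surface at z = 0. Lengths are in mm, angles in rad, forces in N, time in s.
With the tool pointing down it reaches from about 400 to 875 mm from the base axis. Payload 4.4 kg.
Tool frame: the origin (TCP) lies at the very end of the fingers, on their centre line; the grasp point (between the pads) lies 19 mm behind it; z points along the fingers, y is the line along which they close (so a half turn about z gives the same grasp; the last joint's range is limited). The gripper opens to 85 mm and grips with 20 to 120 N. Pads are 22 mm wide; open, the fingers measure 114 mm over their backs; the gripper's body (76 mm by 85 mm) begins 54 mm behind the grasp point. The pads swing forward as they close: fully open they stand 13 mm farther back than shut.
Start: joints at [1.15, 0.628, 0.038, 1.517, -0.027, 0.996, -0.02], TCP at [225.84, -609.52, 231.313] pointing down, gripper open.
Joint ranges: [-3.06, 3.06], [-0.37, 2.12], [-1.25, 1.32], [0.18, 2.47], [-1.1, 4.24], [0.23, 1.98], [-2.94, 2.94]. Speed limits (rad/s): [2.57, 2.57, 3.14, 3.14, 3.14, 3.14, 3.14].

## Interface

Orientations are given as a 3x3 rotation matrix whose columns are the frame's x, y, z axes.
In Python, from plant import * gives the robot as it stands. The module is installed in compiled form; this text tells all that it offers.
- The arm moves only by the tool play_rows, never from a script. Its argument "series" is a list of rows, each an object with "translation": the shift along the world's x, y, z normalised to -1 to 1, where 1 is 100 mm, a list of three; "turn": the turn, a rotation vector about the world's x, y, z normalised to -1 to 1, where 1 is 45 degrees, a list of three; "hand": the opening, from -1 (shut) to 1 (fully open). A call has 1 to 20 rows; each row is the pose to reach, as a shift and turn from the pose commanded when the call began; what a row does not reach only later rows make up. A row lasts 1/10 s, in which the tool goes at most 50 mm and 8.59 degrees, less where a joint would pass 70% of its speed; a pose out of reach is approached as far as the arm can. A call with a number of a shift or a turn outside -1 to 1 is refused whole. A call with a gripper value outside its range is refused whole. The fingers move at their own pace and stop on an object; "force" is the grip in N (left out, the last holds). Time passes only in rows, so rows that repeat a pose let the fingers close. It gives the time, the measured TCP pose, the force, the opening and the grip force at its end, in the units of the state.
- sense(): the state, without advancing time (a new reading comes with each control period).
- get_image(name): name is "scene" or "side" or "wrist"; returns (picture, depth): 480x640x3 uint8, red, green, blue; 480x640 float32, mm along the optical axis (not along the pixel's ray), 0 where there is no reading.
- calibration(name): a dict with "intrinsics" (3x3 intrinsics, pixels), "world_to_cam" (4x4, takes a point from world to camera coordinates); the wrist camera has in their place "T_tool_cam" (4x4, takes a point from camera to tool coordinates, whose origin is the TCP and whose axes are the flange's). Camera axes: x right, y down, z forward; pixel columns grow to the right and rows downward; lengths in mm; the calibration is good to about 2 mm. A picture is of the moment at which its call begins: read the wrist's pose just before it. calibration takes no time and is no camera call.
- close_job(): hands the job in; it is judged then, once.
The state is a dict: "t": time; "joint_positions": joint angles; "qvel": joint speeds; "joint_efforts": joint torques, N m; "ee_pos": TCP position; "ee_rot": TCP orientation; "force": force on the tool from outside, world axes, zero at the start; "ft_torque": the same for the moment, N m; "width": finger opening in mm; "grip_force": force on a finger pad.
Only numpy, scipy, OpenCV 4.12 (cv2) and the standard library are available. Lean on these libraries where they do the work, as an engineer would, in place of code of your own. Each camera call takes 0.05 s, during which the arm holds its last target. There are 200 camera calls.

## Task

The black gauge plate lies with its steel nest ring hidden underneath. Turn it over so that the ring faces up and lower it over the fixture's two pins until it rests flush (the slotted beech block can hold the plate on end while you change your grip); then swing the dial indicator in over it, fully home against its stop. Leave the cap stand, the preform tube and the tamper ring where they stand.

Things in the scene. Friction and masses are not known exactly. Their poses are not given: they have to be found in the camera images.
- plate: Black plate 130 (x) x 60 (y) x 10 mm, 120 g, two 13 mm through holes at x = -50 and +50 mm. Steel nest ring (40 mm across, 5 mm proud) in the middle of one face; the other face, its back, is plain. Origin: middle of the ring's rim; z runs from the ring out through the back (plate fills z = 5 to 15 mm): up at the start (lying on the ring), down at the end. Either way round in x will do.
- plate_back (a point): Middle of the plate's plain back face (plate frame 0, 0, 15 mm); axes as the plate's.
- block: Slotted beech block fixed to the table, 100 x 100 x 46 mm; origin under its middle, on the table. A slot runs right through along its y: 14 mm wide, floor 12 mm above the table, straight walls from 12 to 36 mm, then a funnel mouth about 30 mm wide at the top. The plate stands in it on a 60 mm end, long axis upright (it may lean by up to 0.15 rad).
- slot (a point): Middle of the slot's floor; x across the slot, y along it, z up.
- fixture: Gauging fixture fixed to the table; origin on the table under its rest. Grey foot 110 mm wide (y), 12 mm high, x = -78 to +138 mm. Aluminium rest 120 (x) x 40 (y) mm, top 40 mm above the table; two 10 mm pins with tapered tips stand 15 mm out of it at x = -50 and +50 mm, y = 0. A 26 mm chrome post at x = +110 mm, y = 0 carries the indicator arm.
- seat (a point): Middle of the top of the rest, where the middle of the plate's back must lie; axes as the fixture's (pins along x, z up).
- swing (a joint): Hinge of the indicator arm about the post, rad. 0 = home against its stop, arm pointing from the post along the fixture's -x; positive = swung out, anticlockwise from above (to the fixture's -y side), up to 1.9. Stays where left; needs about 2 N at the handle. Arm 22 mm wide, 88 to 100 mm above the table, 130 mm long; dial 58 mm across at 110 mm from the post, 116 mm high; tip down to 67 mm.
- handle (a point): Grip point on the upright black handle of the indicator arm: a 16 mm round bar standing on the arm, 55 mm from the post's axis, from 100 to 158 mm above the table; this point is on its axis 143 mm above the table.
- cap_stand: Bystander: beech stand 70 x 240 mm with six ribbed purple caps on edge, 64 mm high; origin under its middle.
- preform: Bystander: frosted glass preform tube, 36 mm across its collar, 120 mm tall, standing upright; origin at the middle of its foot.
- tamper_ring: Bystander: yellow nylon ring, 64 mm across, 12 mm high, lying flat; origin under its middle.
Not all that is in view belongs to the job. Several things have the shape of the plate; the one meant has the colours described above. There is more than one size of the fixture; the one meant has the size given above.

How it is judged (in metres and radians):
On the way, in this order (a step that is already met when the one before it is completed fails the run):
1. the plate rests flush on the fixture's rest, ring up, on both pins, with the indicator still swung out (horizontal distance between plate_back and seat below 0.005 m and z of plate_back in the frame of seat between -0.003 and 0.002 m and angle between plate's own z axis and vertical above 3.09 rad and angle between the x axis of plate and the x axis of seat, either way round below 0.08 rad and value of joint swing above 0.5 rad), for 0.2 s.
2. the indicator is swung in, fully home (value of joint swing below 0.06 rad), for 0.2 s.
At the end, for the whole second after the job is handed in: The plate lies at rest, ring up, over both pins and flush on the rest (its back within 2 mm of the rest's top and 5 mm of its middle, level within 0.05 rad), and the indicator arm is home over it (within 0.06 rad of its stop) (horizontal distance between plate_back and seat below 0.005 m and z of plate_back in the frame of seat between -0.003 and 0.002 m and angle between plate's own z axis and vertical above 3.09 rad and angle between the x axis of plate and the x axis of seat, either way round below 0.08 rad and linear speed of plate below 0.02 m/s and value of joint swing below 0.06 rad); the robot touches nothing.
It fails at once if the cap stand is shifted by more than 20 mm (distance of cap_stand from where it was at the start of the episode above 0.02 m).
It fails at once if the preform tube is shifted by more than 20 mm or tipped (distance of preform from where it was at the start of the episode above 0.02 m or angle between preform's own z axis and vertical above 0.4 rad).
It fails at once if the tamper ring is shifted by more than 20 mm (distance of tamper_ring from where it was at the start of the episode above 0.02 m).
It also fails if it takes over 72 s, if anything falls off the work surface, if the arm or the gripper's body presses on something with over 40 N, if the wrist force passes 120 N, or if a joint passes its speed limit or range.

## Working session

There is one attempt and no reset: what is moved stays moved. The work goes in short steps, Python scripts to look and compute and a tool call to move; the robot and the scene stay as the last step left them, time stands still between calls to the robot, and variables do not carry over. Pictures are saved under pics/ and viewed, at most 10 in all, crops included, and the job is handed in when it is done.

Besides the shell and the picture viewer there is one more tool, called after "Call:" as name(argument=value, ...), one argument or row to a line, values as JSON. play_rows: Moves the arm, as the interface text tells. Scaled input: -1 to 1 covers 100 mm each way for a shift and 45 degrees each way for a turn. Its arguments: {"type":"object","properties":{"series":{"type":"array"},"force":{"type":"number"}},"required":["series"]}

```bash
mkdir -p pics; cat > h.py <<'E'
import numpy as np, cv2
from plant import *
def grab(n):
    s=sense(); p,d=get_image(n); c=calibration(n); K=np.array(c["intrinsics"])
    if n=="wrist":
        T=np.eye(4); T[:3,:3]=s["ee_rot"]; T[:3,3]=s["ee_pos"]; M=T@np.array(c["T_tool_cam"])
    else: M=np.linalg.inv(np.array(c["world_to_cam"]))
    return p,d,K,M
def cloud(d,K,M):
    v,u=np.mgrid[:480,:640]
    P=np.stack([(u-K[0,2])/K[0,0]*d,(v-K[1,2])/K[1,1]*d,d],-1)@M[:3,:3].T+M[:3,3]
    P[d<=0]=np.nan; return P
def ray(u,v,z,K,M):
    r=M[:3,:3]@np.linalg.solve(K,[u,v,1]); o=M[:3,3]; return o+r*(z-o[2])/r[2]
def save(n,p): cv2.imwrite("pics/"+n,p[:,:,::-1])
E
python3 - <<'E'
from h import *
for n in("scene","side"):
    p,d,K,M=grab(n); save(n+"0.png",p); np.savez(n+"0.npz",p=p,d=d,K=K,M=M); print(n,M.round(2).tolist(),K.tolist())
s=sense();print({k:np.round(v,3).tolist() for k,v in s.items()})
E
```

```text
scene [[0.81, 0.48, -0.34, 1035.77], [0.59, -0.65, 0.48, -624.04], [0.01, -0.59, -0.81, 1284.19], [0.0, 0.0, 0.0, 1.0]] [[545.6381257207213, 0.0, 319.18148414746327], [0.0, 545.6381257207213, 235.09666841547423], [0.0, 0.0, 1.0]]
side [[1.0, 0.01, 0.02, 503.85], [-0.01, -0.65, 0.76, -730.82], [0.02, -0.76, -0.65, 765.12], [0.0, 0.0, 0.0, 1.0]] [[458.40301053629685, 0.0, 318.49119686500507], [0.0, 458.40301053629685, 242.66371606367647], [0.0, 0.0, 1.0]]
{'t': 0.1, 'joint_positions': [1.15, 0.629, 0.038, 1.518, -0.027, 0.996, -0.02], 'qvel': [-0.0, -0.002, -0.001, -0.002, -0.0, -0.0, 0.0], 'joint_efforts': [0.003, -56.454, 1.23, -19.398, 0.011, 0.005, -0.0], 'ee_pos': [225.695, -608.98, 230.478], 'ee_rot': [[0.938, 0.347, -0.001], [0.347, -0.938, 0.002], [0.0, -0.002, -1.0]], 'force': [-0.647, 0.798, -0.353], 'ft_torque': [0.012, 0.008, -0.037], 'grip_force': 0.0, 'width': 85.208}
```

View pics/scene0.png

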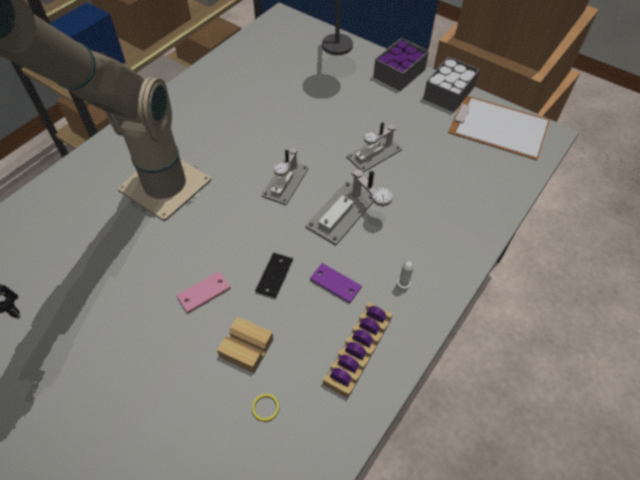

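View pics/side0.png

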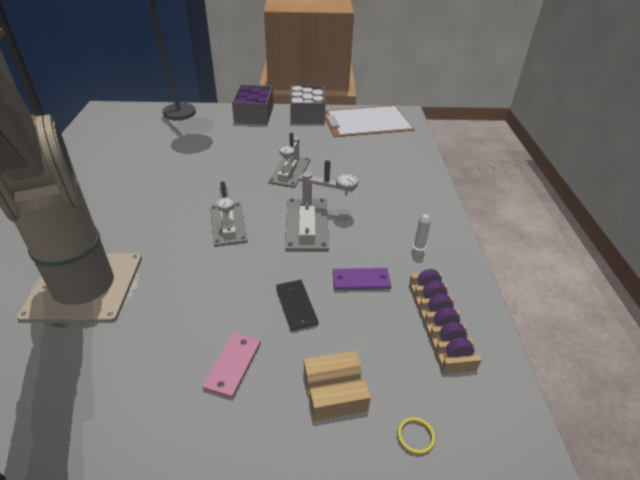

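Scene picture: the plate-shaped things are black (274,275), pink (204,292) and purple (335,282); the fixtures are large (345,205) and two small ones (285,180) and (375,150). I choose the black plate and the large fixture with the swung-out arm. The side picture agrees: black plate (297,304), large fixture (307,222), slotted block (337,385).

```bash
python3 - <<'E'
from h import *
for n,box,fb,bb in(("scene",(250,245,300,305),(300,165,405,245),(215,315,275,372)),("side",(270,275,325,335),(280,155,365,250),(298,345,375,422))):
    z=np.load(n+"0.npz"); p,d,K,M=z["p"],z["d"],z["K"],z["M"]; P=cloud(d,K,M)
    def sub(b): return np.s_[b[1]:b[3],b[0]:b[2]]
    # plate
    g=p.max(2); m=np.zeros((480,640),np.uint8); s=sub(box); m[s]=(g[s]<60)
    m=cv2.morphologyEx(m,cv2.MORPH_CLOSE,np.ones((5,5)))
    c=max(cv2.findContours(m,0,2)[0],key=cv2.contourArea)[:,0]
    w=np.array([ray(u,v,13,K,M)[:2] for u,v in c],np.float32); print(n,"plate",cv2.minAreaRect(w),"z",np.nanmedian(P[m>0],0).round(1))
    # block: top z=46
    Q=P[sub(bb)].reshape(-1,3); t=Q[abs(Q[:,2]-46)<4]; print("block top",len(t),cv2.minAreaRect(t[:,:2].astype(np.float32)))
    # fixture
    Q=P[sub(fb)].reshape(-1,3); 
    for lo,hi in((8,16),(36,44),(84,104),(108,122),(125,170)):
        t=Q[(Q[:,2]>lo)&(Q[:,2]<hi)]
        if len(t)>3: print("fix",lo,hi,len(t),t.mean(0).round(1),cv2.minAreaRect(t[:,:2].astype(np.float32)))
z=np.load("side0.npz");p=z["p"]
a=cv2.resize(p[150:255,250:390],None,fx=4,fy=4,interpolation=2);b=cv2.resize(p[265:340,240:380],None,fx=4,fy=4,interpolation=2)
save("crop1.png",np.vstack([a[:300],b])[:600])
E
```

```text
scene plate ((483.1848449707031, -57.48262023925781), (57.645477294921875, 131.04173278808594), 17.001562118530273) z [484.6 -60.9  15.5]
block top 1121 ((559.5399780273438, -263.36279296875), (101.37334442138672, 102.45135498046875), 10.944884300231934)
fix 8 16 1301 [497.9 244.   12.2] ((514.1166381835938, 285.77044677734375), (322.4816589355469, 304.814697265625), 37.54978942871094)
fix 36 44 399 [506.4 207.9  40.2] ((505.11920166015625, 229.81503295898438), (42.51469802856445, 176.31568908691406), 0.9610046744346619)
fix 84 104 160 [538.2 296.3  98.3] ((559.0784301757812, 291.1174011230469), (31.767532348632812, 152.51934814453125), 65.71241760253906)
fix 108 122 329 [596.9 279.  115.8] ((569.3245849609375, 297.9835205078125), (58.97365188598633, 147.8415069580078), 61.24545669555664)
fix 125 170 63 [558.  292.6 146.7] ((556.7601928710938, 294.15338134765625), (16.882511138916016, 16.776962280273438), 67.65505981445312)
side plate ((479.4525146484375, -62.34400177001953), (56.059776306152344, 129.4408721923828), 17.35941505432129) z [480.3 -69.1  15.6]
block top 2274 ((555.6395263671875, -265.169677734375), (100.4855728149414, 103.76331329345703), 11.025128364562988)
fix 8 16 1774 [493.  270.7  12.2] ((489.8513488769531, 348.8226013183594), (125.99517059326172, 459.9808044433594), 5.2892608642578125)
fix 36 44 477 [499.1 208.3  40.4] ((478.0446472167969, 325.00067138671875), (60.33803176879883, 379.1487121582031), 10.716514587402344)
fix 84 104 292 [535.8 290.7  97.3] ((553.8385009765625, 287.0384826660156), (34.9246711730957, 157.18203735351562), 63.99980926513672)
fix 108 122 328 [589.1 274.7 115.2] ((558.406982421875, 281.60858154296875), (61.69509506225586, 146.92884826660156), 80.60612487792969)
fix 125 170 82 [551.6 288.7 144.4] ((550.9589233398438, 290.04681396484375), (15.19718074798584, 15.492582321166992), 70.74260711669922)
```

View pics/crop1.png

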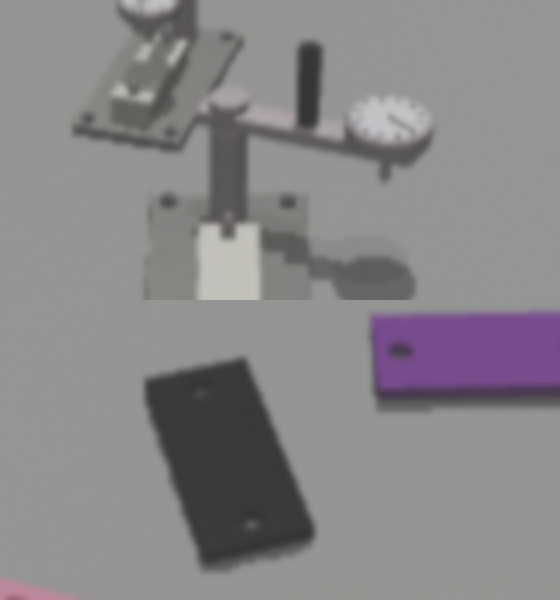

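The crop shows the black plate with its two holes, and the large fixture with its post on the +y side and its arm swung out toward +x. I'll move above the plate.

Call:
play_rows(
  series=[
    {"translation":[0.43,0.92,0.1],"turn":[0,0,0.32],"hand":1},
    {"translation":[0.43,0.92,0.1],"turn":[0,0,0.32],"hand":1},
    {"translation":[0.43,0.92,0.1],"turn":[0,0,0.32],"hand":1},
  ],
)

```text
t: 0.4
ee_pos: [273.5, -510.7, 241.4]
ee_rot: [[0.816, 0.578, 0.003], [0.578, -0.816, 0.006], [0.005, -0.003, -1.0]]
force: [0.7, -0.9, 0.5]
width: 85.4
grip_force: 0.0
```

Call:
play_rows(
  series=[
    {"translation":[0.43,0.92,0.1],"turn":[0,0,0.32],"hand":1},
    {"translation":[0.43,0.92,0.1],"turn":[0,0,0.32],"hand":1},
    {"translation":[0.43,0.92,0.1],"turn":[0,0,0.32],"hand":1},
  ],
)

```text
t: 0.7
ee_pos: [315.7, -419.3, 251.8]
ee_rot: [[0.646, 0.763, 0.002], [0.763, -0.646, 0.004], [0.004, -0.001, -1.0]]
force: [0.2, -0.0, -1.1]
width: 85.6
grip_force: 0.0
```

Call:
play_rows(
  series=[
    {"translation":[0.43,0.92,0.1],"turn":[0,0,0.32],"hand":1},
    {"translation":[0.43,0.92,0.1],"turn":[0,0,0.32],"hand":1},
    {"translation":[0.43,0.92,0.1],"turn":[0,0,0.32],"hand":1},
  ],
)

```text
t: 1.0
ee_pos: [358.2, -327.8, 261.9]
ee_rot: [[0.437, 0.9, 0.002], [0.9, -0.437, 0.003], [0.004, 0.001, -1.0]]
force: [-0.3, -0.5, -1.0]
width: 85.5
grip_force: 0.0
```

Call:
play_rows(
  series=[
    {"translation":[0.43,0.92,0.1],"turn":[0,0,0.32],"hand":1},
    {"translation":[0.43,0.92,0.1],"turn":[0,0,0.32],"hand":1},
    {"translation":[0.43,0.92,0.1],"turn":[0,0,0.32],"hand":1},
  ],
)

```text
t: 1.3
ee_pos: [401.1, -236.2, 272.1]
ee_rot: [[0.2, 0.98, 0.003], [0.98, -0.2, 0.003], [0.003, 0.002, -1.0]]
force: [0.1, -0.2, 0.7]
width: 85.4
grip_force: 0.0
```

Call:
play_rows(
  series=[
    {"translation":[0.43,0.92,0.1],"turn":[0,0,0.32],"hand":1},
    {"translation":[0.43,0.92,0.1],"turn":[0,0,0.32],"hand":1},
    {"translation":[0.43,0.92,0.1],"turn":[0,0,0.32],"hand":1},
  ],
)

```text
t: 1.6
ee_pos: [444.1, -144.1, 282.2]
ee_rot: [[-0.05, 0.999, 0.004], [0.999, 0.05, 0.003], [0.003, 0.004, -1.0]]
force: [-0.9, -0.2, 0.7]
width: 85.2
grip_force: 0.0
```

Call:
play_rows(
  series=[
    {"translation":[0.43,0.92,0.1],"turn":[0,0,0.32],"hand":1},
    {"translation":[0.43,0.92,0.1],"turn":[0,0,0.32],"hand":1},
    {"translation":[0.43,0.92,0.1],"turn":[0,0,0.32],"hand":1},
    {"translation":[0.43,0.92,0.1],"turn":[0,0,0.32],"hand":1},
  ],
)

```text
t: 2.0
ee_pos: [484.2, -57.6, 291.0]
ee_rot: [[-0.288, 0.958, -0.0], [0.958, 0.288, -0.0], [0.0, -0.0, -1.0]]
force: [-0.5, -0.5, -0.6]
width: 85.6
grip_force: 0.0
```

```bash
cat >> h.py <<'E'
import json
def log():
    s=sense(); r={k:np.asarray(s[k]).tolist() for k in("joint_positions","ee_pos","ee_rot")}
    open("log.jsonl","a").write(json.dumps(r)+"\n")
    print("t",round(float(s["t"]),2),"q",np.round(s["joint_positions"],3).tolist(),"p",np.round(s["ee_pos"],1).tolist(),"R",np.round(s["ee_rot"],3).tolist(),"w",round(float(s["width"]),1),"grip",round(float(s["grip_force"]),1),"F",np.round(s["force"],1).tolist())
E
python3 - <<'E'
from h import *
log()
p,d,K,M=grab("wrist"); save("wrist1.png",p); np.savez("wrist1.npz",p=p,d=d,K=K,M=M); print(M.round(2).tolist())
E
```

```text
t 2.0 q [0.41, 0.353, -0.473, 1.867, 0.193, 0.966, 0.144] p [484.2, -57.6, 291.0] R [[-0.288, 0.958, -0.0], [0.958, 0.288, -0.0], [0.0, -0.0, -1.0]] w 85.6 grip 0.0 F [-0.5, -0.5, -0.6]
[[0.96, 0.28, 0.08, 463.63], [0.29, -0.92, -0.28, 12.73], [0.0, 0.29, -0.96, 434.0], [0.0, 0.0, 0.0, 1.0]]
```

View pics/wrist1.png

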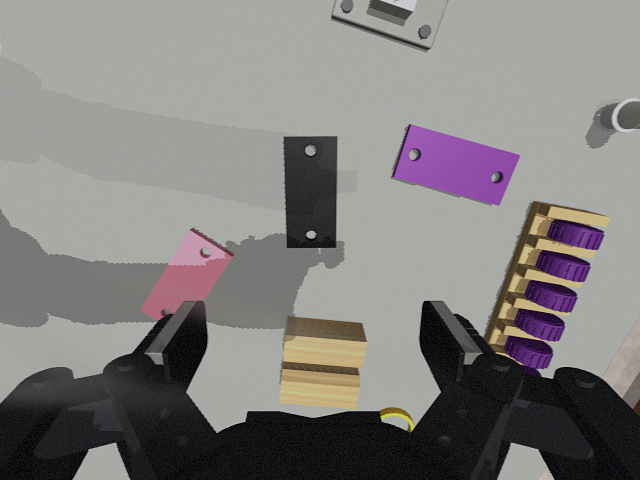

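Wrist picture: black plate at (311,192) with holes at (311,151) and (311,235), block at (322,362), purple plate at (455,165) beside it, fixture foot at the top (390,20). Now I'll measure these, and test tilts in free air to learn the reach.

```bash
python3 - <<'E'
from h import *
z=np.load("wrist1.npz"); p,d,K,M=z["p"],z["d"],z["K"],z["M"]
m=np.zeros((480,640),np.uint8); m[125:260,270:350]=p[125:260,270:350].max(2)<70
c=max(cv2.findContours(m,0,1)[0],key=cv2.contourArea)[:,0]
w=np.array([ray(u,v,15,K,M)[:2] for u,v in c],np.float32); print("plate",cv2.minAreaRect(w))
h=cv2.findContours(1-m[135:250,285:337].copy(),0,1)[0]
for k in h:
    if 40<cv2.contourArea(k)<300: 
        (u,v),r=cv2.minEnclosingCircle(k); print("hole",u+285,v+135,r,ray(u+285,v+135,15,K,M).round(1))
P=cloud(d,K,M); print("plate z",np.nanmedian(P[170:210,300:330,2]))
hsv=cv2.cvtColor(p,cv2.COLOR_RGB2HSV)
m=np.zeros((480,640),bool); m[310:412,272:372]=True
t=P[m&(abs(P[...,2]-46)<3)]; r=cv2.minAreaRect(t[:,:2].astype(np.float32)); print("block",r,len(t))
c0=np.array(r[0]); 
for a in (r[2],r[2]-90):
    e=np.array([np.cos(np.radians(a)),np.sin(np.radians(a))]); x=(t[:,:2]-c0)@e; print(a,np.histogram(x,bins=np.arange(-55,56,5))[0])
E
```

```text
plate ((481.6781921386719, -57.64771270751953), (58.86167526245117, 128.95208740234375), 17.138084411621094)
hole 310.8999996185303 234.5 5.124551773071289 [ 496.3 -103.9   15. ]
hole 310.5 203.0 52.59524917602539 [484.8 -67.3  15. ]
hole 310.3095245361328 149.80158710479736 5.746756076812744 [467.3  -9.3  15. ]
hole 310.5 135.5 25.505001068115234 [463.1   5.6  15. ]
plate z 15.395781810304584
block ((558.897705078125, -263.87890625), (99.93099212646484, 102.13006591796875), 10.925005912780762) 4417
10.925005912780762 [  0 221 219 224 220 221 221 223 220 223 221 215 225 219 219 219 220 224
 216 226 221   0]
-79.07499408721924 [ 67 340 301 294 284 282 283 287 118   0   0   0  23 386 228 257 268 244
 252 248 240  15]
```

Call:
play_rows(
  series=[
    {"translation":[0,0,0],"turn":[0.958,0.288,0],"hand":1},
    {"translation":[0,0,0],"turn":[0.958,0.288,0],"hand":1},
    {"translation":[0,0,0],"turn":[0.958,0.288,0],"hand":1},
    {"translation":[0,0,0],"turn":[0.958,0.288,0],"hand":1},
    {"translation":[0,0,0],"turn":[0.958,0.288,0],"hand":1},
    {"translation":[0,0,0],"turn":[0.958,0.288,0],"hand":1},
  ],
)

```text
t: 2.65
ee_pos: [483.0, -63.6, 287.3]
ee_rot: [[-0.191, 0.961, -0.201], [0.678, 0.277, 0.681], [0.71, -0.006, -0.704]]
force: [-0.8, -0.2, 0.7]
width: 85.4
grip_force: 0.0
```

```bash
python3 -c "
from h import *
log()"
```

```text
t 2.65 q [0.816, 0.719, -0.617, 1.612, -0.279, 1.355, 0.636] p [483.0, -63.6, 287.3] R [[-0.191, 0.961, -0.201], [0.678, 0.277, 0.681], [0.71, -0.006, -0.704]] w 85.4 grip 0.0 F [-0.8, -0.2, 0.7]
```

Call:
play_rows(
  series=[
    {"translation":[0,0,0],"turn":[0.958,0.288,0],"hand":1},
    {"translation":[0,0,0],"turn":[0.958,0.288,0],"hand":1},
    {"translation":[0,0,0],"turn":[0.958,0.288,0],"hand":1},
    {"translation":[0,0,0],"turn":[0.958,0.288,0],"hand":1},
    {"translation":[0,0,0],"turn":[0.958,0.288,0],"hand":1},
    {"translation":[0,0,0],"turn":[0.958,0.288,0],"hand":1},
  ],
)

```text
t: 3.25
ee_pos: [482.6, -58.3, 287.4]
ee_rot: [[0.009, 0.958, -0.287], [-0.003, 0.287, 0.958], [1.0, -0.007, 0.005]]
force: [-0.7, -0.9, -0.4]
width: 85.4
grip_force: 0.0
```

```bash
python3 -c "
from h import *
log()"
```

```text
t 3.25 q [0.915, 1.181, -0.704, 1.468, -0.534, 1.702, 0.723] p [482.6, -58.3, 287.4] R [[0.009, 0.958, -0.287], [-0.003, 0.287, 0.958], [1.0, -0.007, 0.005]] w 85.4 grip 0.0 F [-0.7, -0.9, -0.4]
```

Call:
play_rows(
  series=[
    {"translation":[0,0,0],"turn":[-0.958,-0.288,0],"hand":1},
    {"translation":[0,0,0],"turn":[-0.958,-0.288,0],"hand":1},
    {"translation":[0,0,0],"turn":[-0.958,-0.288,0],"hand":1},
    {"translation":[0,0,0],"turn":[-0.958,-0.288,0],"hand":1},
    {"translation":[0,0,0],"turn":[-0.958,-0.288,0],"hand":1},
    {"translation":[0,0,0],"turn":[-0.958,-0.288,0],"hand":1},
  ],
)

```text
t: 3.85
ee_pos: [484.2, -54.7, 296.2]
ee_rot: [[-0.213, 0.956, -0.2], [0.682, 0.293, 0.671], [0.7, 0.006, -0.714]]
force: [-0.7, 0.3, 0.3]
width: 85.5
grip_force: 0.0
```

Call:
play_rows(
  series=[
    {"translation":[0,0,0],"turn":[-0.958,-0.288,0],"hand":1},
    {"translation":[0,0,0],"turn":[-0.958,-0.288,0],"hand":1},
    {"translation":[0,0,0],"turn":[-0.958,-0.288,0],"hand":1},
    {"translation":[0,0,0],"turn":[-0.958,-0.288,0],"hand":1},
    {"translation":[0,0,0],"turn":[-0.958,-0.288,0],"hand":1},
    {"translation":[0,0,0],"turn":[-0.958,-0.288,0],"hand":1},
  ],
)

```text
t: 4.45
ee_pos: [483.0, -53.8, 292.8]
ee_rot: [[-0.294, 0.956, 0.003], [0.956, 0.294, -0.003], [-0.004, 0.002, -1.0]]
force: [0.3, 0.8, 0.1]
width: 85.6
grip_force: 0.0
```

Call:
play_rows(
  series=[
    {"translation":[0,0,0],"turn":[-0.958,-0.288,0],"hand":1},
    {"translation":[0,0,0],"turn":[-0.958,-0.288,0],"hand":1},
    {"translation":[0,0,0],"turn":[-0.958,-0.288,0],"hand":1},
    {"translation":[0,0,0],"turn":[-0.958,-0.288,0],"hand":1},
    {"translation":[0,0,0],"turn":[-0.958,-0.288,0],"hand":1},
    {"translation":[0,0,0],"turn":[-0.958,-0.288,0],"hand":1},
  ],
)

```text
t: 5.05
ee_pos: [483.4, -54.2, 289.9]
ee_rot: [[-0.21, 0.955, 0.208], [0.673, 0.295, -0.678], [-0.709, -0.003, -0.705]]
force: [-0.1, 0.0, -0.5]
width: 85.7
grip_force: 0.0
```

```bash
python3 -c "
from h import *
log()"
```

```text
t 5.05 q [-0.306, 0.424, -0.239, 2.099, 0.985, 1.139, -0.91] p [483.4, -54.2, 289.9] R [[-0.21, 0.955, 0.208], [0.673, 0.295, -0.678], [-0.709, -0.003, -0.705]] w 85.7 grip 0.0 F [-0.1, 0.0, -0.5]
```

Call:
play_rows(
  series=[
    {"translation":[0,0,0],"turn":[-0.958,-0.288,0],"hand":1},
    {"translation":[0,0,0],"turn":[-0.958,-0.288,0],"hand":1},
    {"translation":[0,0,0],"turn":[-0.958,-0.288,0],"hand":1},
    {"translation":[0,0,0],"turn":[-0.958,-0.288,0],"hand":1},
    {"translation":[0,0,0],"turn":[-0.958,-0.288,0],"hand":1},
    {"translation":[0,0,0],"turn":[-0.958,-0.288,0],"hand":1},
  ],
)

```text
t: 5.65
ee_pos: [483.8, -56.4, 288.0]
ee_rot: [[-0.006, 0.957, 0.29], [-0.006, 0.29, -0.957], [-1.0, -0.007, 0.004]]
force: [0.3, 0.2, 0.3]
width: 85.3
grip_force: 0.0
```

```bash
python3 -c "
from h import *
log()"
```

```text
t 5.65 q [-0.663, 0.935, -0.037, 2.149, 1.182, 1.625, -1.521] p [483.8, -56.4, 288.0] R [[-0.006, 0.957, 0.29], [-0.006, 0.29, -0.957], [-1.0, -0.007, 0.004]] w 85.3 grip 0.0 F [0.3, 0.2, 0.3]
```

Call:
play_rows(
  series=[
    {"translation":[-0.17,0.5,-0.6],"turn":[0.956,0.292,0],"hand":1},
    {"translation":[-0.17,0.5,-0.6],"turn":[0.956,0.292,0],"hand":1},
    {"translation":[-0.17,0.5,-0.6],"turn":[0.956,0.292,0],"hand":1},
    {"translation":[-0.17,0.5,-0.6],"turn":[0.956,0.292,0],"hand":1},
    {"translation":[-0.17,0.5,-0.6],"turn":[0.956,0.292,0],"hand":1},
    {"translation":[-0.17,0.5,-0.6],"turn":[0.956,0.292,0],"hand":1},
  ],
)

```text
t: 6.25
ee_pos: [467.7, -10.2, 235.8]
ee_rot: [[-0.198, 0.959, 0.205], [0.681, 0.285, -0.675], [-0.705, 0.006, -0.709]]
force: [0.4, -0.4, -0.6]
width: 85.2
grip_force: 0.0
```

Call:
play_rows(
  series=[
    {"translation":[0,0,-0.76],"turn":[0.638,0.195,0],"hand":1},
    {"translation":[0,0,-0.76],"turn":[0.638,0.195,0],"hand":1},
    {"translation":[0,0,-0.76],"turn":[0.638,0.195,0],"hand":1},
    {"translation":[0,0,-0.76],"turn":[0.638,0.195,0],"hand":1},
    {"translation":[0,0,-0.76],"turn":[0.638,0.195,0],"hand":1},
    {"translation":[0,0,-0.76],"turn":[0.638,0.195,0],"hand":1},
  ],
)

```text
t: 6.85
ee_pos: [467.0, -8.3, 156.6]
ee_rot: [[-0.28, 0.957, 0.074], [0.924, 0.289, -0.25], [-0.261, -0.002, -0.965]]
force: [-0.6, 0.2, 0.4]
width: 85.6
grip_force: 0.0
```

Call:
play_rows(
  series=[
    {"translation":[0,0,-0.76],"turn":[0,0,0],"hand":1},
    {"translation":[0,0,-0.76],"turn":[0,0,0],"hand":1},
    {"translation":[0,0,-0.76],"turn":[0,0,0],"hand":1},
  ],
)

```text
t: 7.15
ee_pos: [464.6, -6.0, 77.1]
ee_rot: [[-0.288, 0.955, 0.067], [0.922, 0.296, -0.251], [-0.259, -0.01, -0.966]]
force: [0.6, 0.9, 0.9]
width: 85.1
grip_force: 0.0
```

```bash
python3 -c "
from h import *
log()
p,d,K,M=grab('wrist'); save('wrist2.png',p)"
```

```text
t 7.15 q [-0.018, 0.668, -0.33, 2.196, 1.023, 0.553, -0.931] p [464.6, -6.0, 77.1] R [[-0.288, 0.955, 0.067], [0.922, 0.296, -0.251], [-0.259, -0.01, -0.966]] w 85.1 grip 0.0 F [0.6, 0.9, 0.9]
```

View pics/wrist2.png

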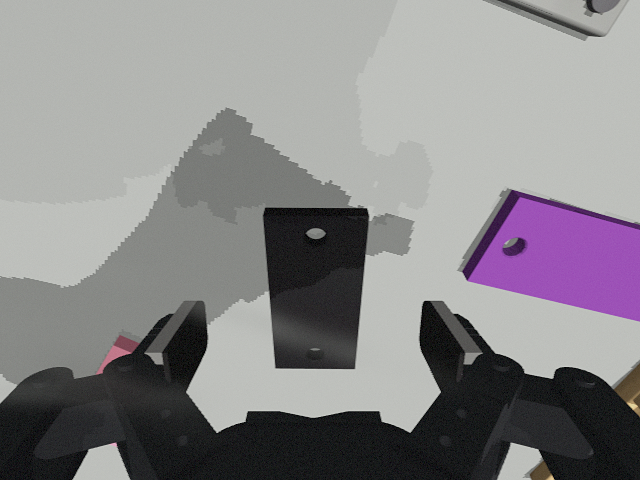

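The wrist picture shows the plate (315,290) centred between the open fingers (205 and 425) and square to them. I'll go down and grip.

Call:
play_rows(
  series=[
    {"translation":[0.06,-0.15,-0.6],"turn":[0,0,0],"hand":1},
    {"translation":[0.06,-0.15,-0.6],"turn":[0,0,0],"hand":1},
    {"translation":[0.08,-0.2,-0.78],"turn":[0,0,0],"hand":1},
    {"translation":[0.08,-0.2,-0.78],"turn":[0,0,0],"hand":1},
    {"translation":[0.08,-0.2,-0.78],"turn":[0,0,0],"hand":1},
    {"translation":[0.08,-0.2,-0.78],"turn":[0,0,0],"hand":-1},
    {"translation":[0.08,-0.2,-0.78],"turn":[0,0,0],"hand":-1},
    {"translation":[0.08,-0.2,-0.78],"turn":[0,0,0],"hand":-1},
    {"translation":[0.08,-0.2,-0.78],"turn":[0,0,0],"hand":-1},
    {"translation":[0.08,-0.2,-0.78],"turn":[0,0,0],"hand":-1},
  ],
  force=60,
)

```text
t: 8.2
ee_pos: [475.5, -26.9, 2.8]
ee_rot: [[-0.282, 0.957, 0.074], [0.924, 0.292, -0.249], [-0.26, -0.002, -0.966]]
force: [-1.8, 2.7, 10.8]
width: 58.6
grip_force: 61.1
```

Call:
play_rows(
  series=[
    {"translation":[0,0,0.4],"turn":[0,0,0],"hand":-1},
    {"translation":[0,0,0.8],"turn":[0,0,0],"hand":-1},
    {"translation":[0,0,1.0],"turn":[0,0,0],"hand":-1},
    {"translation":[0,0,1.0],"turn":[0,0,0],"hand":-1},
  ],
)

```text
t: 8.6
ee_pos: [476.5, -27.3, 104.4]
ee_rot: [[-0.28, 0.957, 0.077], [0.924, 0.29, -0.248], [-0.26, 0.002, -0.966]]
force: [0.3, 0.9, -1.3]
width: 58.2
grip_force: 64.9
```

```bash
python3 -c "
from h import *
log()
p,d,K,M=grab('side'); q,_,_,_=grab('wrist'); save('grip3.png',np.hstack([cv2.resize(p[150:450,200:500],(400,400)),cv2.resize(q[:,80:560],(400,400))]))"
```

```text
t 8.6 q [0.046, 0.616, -0.345, 2.168, 0.941, 0.58, -0.794] p [476.5, -27.3, 104.4] R [[-0.28, 0.957, 0.077], [0.924, 0.29, -0.248], [-0.26, 0.002, -0.966]] w 58.2 grip 64.9 F [0.3, 0.9, -1.3]
```

View pics/grip3.png

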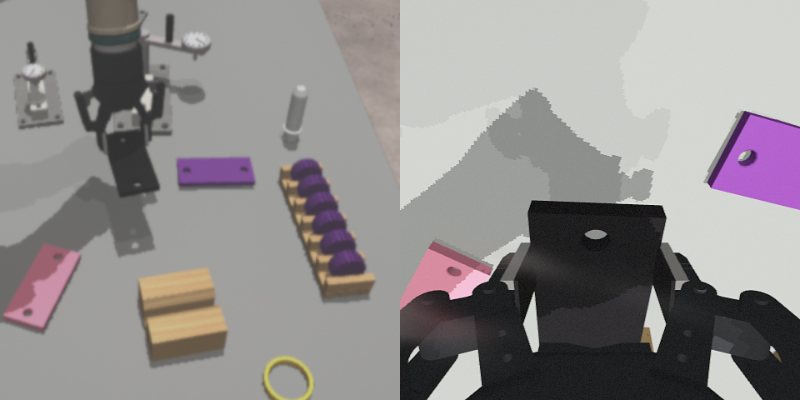

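Both halves show the plate held level between the pads (left (133,160)), and its hole at the +y end is visible in the wrist view. I'll lift it and start turning it.

Call:
play_rows(
  series=[
    {"translation":[0,0,0.5],"turn":[0,0,0],"hand":-1},
    {"translation":[0.2,-0.3,0.95],"turn":[0.2,0.06,0],"hand":-1},
    {"translation":[0.25,-0.6,0.95],"turn":[0.4,0.12,0],"hand":-1},
    {"translation":[0.25,-0.8,0.95],"turn":[0.6,0.18,0],"hand":-1},
    {"translation":[0.25,-0.8,0.95],"turn":[0.8,0.24,0],"hand":-1},
    {"translation":[0.25,-0.8,0.95],"turn":[0.957,0.29,0],"hand":-1},
    {"translation":[0.25,-0.8,0.95],"turn":[0.957,0.29,0],"hand":-1},
  ],
)

```text
t: 9.4
ee_pos: [499.7, -109.0, 195.8]
ee_rot: [[-0.256, 0.957, -0.138], [0.847, 0.291, 0.445], [0.466, -0.003, -0.885]]
force: [0.1, 0.9, -2.4]
width: 57.8
grip_force: 65.0
```

Call:
play_rows(
  series=[
    {"translation":[0.1,-0.3,0],"turn":[0.2,0.06,0],"hand":-1},
    {"translation":[0.2,-0.6,0],"turn":[0.4,0.12,0],"hand":-1},
    {"translation":[0.25,-0.8,0],"turn":[0.6,0.18,0],"hand":-1},
    {"translation":[0.25,-0.8,0],"turn":[0.8,0.24,0],"hand":-1},
    {"translation":[0.25,-0.8,0],"turn":[0.957,0.29,0],"hand":-1},
    {"translation":[0.25,-0.8,0],"turn":[0.957,0.29,0],"hand":-1},
  ],
)

```text
t: 10.0
ee_pos: [523.0, -188.1, 188.5]
ee_rot: [[-0.077, 0.956, -0.283], [0.284, 0.293, 0.913], [0.956, -0.009, -0.294]]
force: [-0.4, -0.0, -2.0]
width: 58.1
grip_force: 65.1
```

Call:
play_rows(
  series=[
    {"translation":[0.15,-0.4,0],"turn":[0,0,-0.13],"hand":-1},
    {"translation":[0.3,-0.7,0],"turn":[0,0,-0.13],"hand":-1},
    {"translation":[0.3,-0.7,0],"turn":[0,0,-0.13],"hand":-1},
    {"translation":[0.3,-0.7,0],"turn":[0,0,-0.13],"hand":-1},
  ],
)

```text
t: 10.4
ee_pos: [555.2, -256.6, 196.2]
ee_rot: [[-0.059, 0.98, -0.188], [0.297, 0.197, 0.934], [0.953, -0.0, -0.303]]
force: [-0.3, 1.1, -1.3]
width: 58.4
grip_force: 65.1
```

```bash
cat >> h.py <<'E'
def plane(P,m):
    Q=P[m&np.isfinite(P[...,2])]; 
    for _ in range(5):
        c=np.median(Q,0) if _==0 else Q.mean(0); n=np.linalg.svd(Q-c,full_matrices=False)[2][2]; r=abs((Q-c)@n); Q=Q[r<max(3,2*np.median(r))]
    return Q,c,n
E
python3 - <<'E'
from h import *
log()
for n in("scene","side"):
    p,d,K,M=grab(n); P=cloud(d,K,M); np.savez(n+"4.npz",p=p,d=d,K=K,M=M)
    s=sense(); G=s["ee_pos"]
    m=(p.max(2)<75)&(np.linalg.norm(P-np.array(G)-[0,0,-35],axis=-1)<75)
    print(n,m.sum())
    if m.sum()>50: Q,c,nn=plane(P,m); print(len(Q),c.round(1),nn.round(3),Q.min(0).round(0),Q.max(0).round(0))
    save(n+"4.png",p)
E
```

```text
t 10.4 q [0.994, 1.364, -0.867, 0.877, -0.149, 1.907, 0.531] p [555.2, -256.6, 196.2] R [[-0.059, 0.98, -0.188], [0.297, 0.197, 0.934], [0.953, -0.0, -0.303]] w 58.4 grip 65.1 F [-0.3, 1.1, -1.3]
scene 579
420 [ 553.  -268.3  186.1] [-0.186  0.981 -0.048] [ 527. -277.  102.] [ 597. -258.  236.]
side 1234
1014 [ 556.5 -268.1  196. ] [ 0.195 -0.98   0.048] [ 518. -279.  116.] [ 585. -260.  233.]
```

View pics/side4.png

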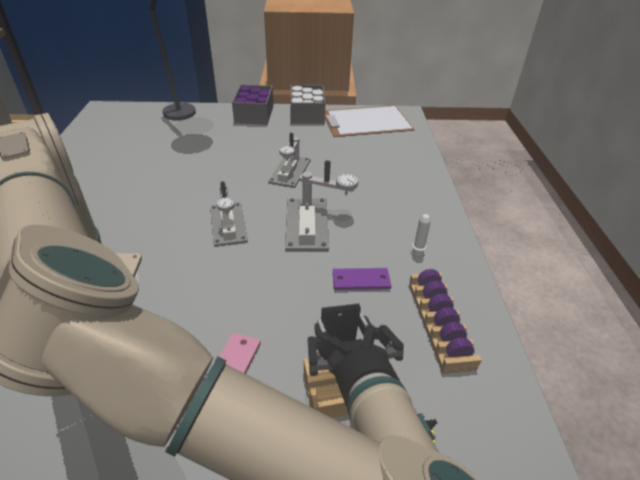

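The side picture shows the plate upright in the gripper at (340,325), above the block (330,385), with the arm coming in from the near side. Depth says it leans 0.05 rad and sits within 3 mm of the slot's line. I'll lower it with a small correction.

Call:
play_rows(
  series=[
    {"translation":[-0.01,0.03,-0.2],"turn":[0,0,0],"hand":-1},
    {"translation":[-0.01,0.03,-0.4],"turn":[0,0,0],"hand":-1},
    {"translation":[-0.01,0.03,-0.55],"turn":[0,0,0],"hand":-1},
    {"translation":[-0.01,0.03,-0.7],"turn":[0,0,0],"hand":-1},
    {"translation":[-0.01,0.03,-0.8],"turn":[0,0,0],"hand":-1},
    {"translation":[-0.01,0.03,-0.8],"turn":[0,0,0],"hand":-1},
  ],
)

```text
t: 11.1
ee_pos: [553.2, -254.1, 114.0]
ee_rot: [[-0.057, 0.981, -0.188], [0.294, 0.196, 0.935], [0.954, -0.002, -0.3]]
force: [-0.5, -0.0, -0.9]
width: 58.1
grip_force: 65.1
```

```bash
python3 - <<'E'
from h import *
log()
p,d,K,M=grab("side"); P=cloud(d,K,M)
G=np.array(sense()["ee_pos"])
m=(p.max(2)<75)&(np.linalg.norm(P-G,axis=-1)<75)
Q,c,nn=plane(P,m); print(len(Q),c.round(1),nn.round(3),Q.min(0).round(0),Q.max(0).round(0))
E
```

```text
t 11.1 q [0.982, 1.464, -0.84, 0.855, -0.095, 1.865, 0.601] p [553.2, -254.1, 114.0] R [[-0.057, 0.981, -0.188], [0.294, 0.196, 0.935], [0.954, -0.002, -0.3]] w 58.1 grip 65.1 F [-0.5, -0.0, -0.9]
877 [ 556.1 -266.1  113.9] [ 0.201 -0.979  0.048] [ 516. -277.   54.] [ 583. -256.  151.]
```

Call:
play_rows(
  series=[
    {"translation":[0,0,-0.04],"turn":[0,0,0],"hand":-1},
    {"translation":[0,0,-0.08],"turn":[0,0,0],"hand":-1},
    {"translation":[0,0,-0.11],"turn":[0,0,0],"hand":-1},
    {"translation":[0,0,-0.11],"turn":[0,0,0],"hand":-1},
  ],
)

```text
t: 11.55
ee_pos: [553.9, -254.2, 109.4]
ee_rot: [[-0.063, 0.98, -0.188], [0.29, 0.198, 0.937], [0.955, 0.004, -0.296]]
force: [-2.6, -2.5, 9.3]
width: 58.5
grip_force: 65.5
```

Call:
play_rows(
  series=[
    {"translation":[0,0,0.01],"turn":[0,0,0],"hand":1},
    {"translation":[0,0,0.02],"turn":[0,0,0],"hand":1},
    {"translation":[0,0,0.02],"turn":[0,0,0],"hand":1},
    {"translation":[0,0,0.02],"turn":[0,0,0],"hand":1},
    {"translation":[0,0,0.02],"turn":[0,0,0],"hand":1},
    {"translation":[0.04,-0.19,0.07],"turn":[0,0,0],"hand":1},
    {"translation":[0.1,-0.47,0.17],"turn":[0,0,0],"hand":1},
    {"translation":[0.19,-0.94,0.32],"turn":[0,0,0],"hand":1},
    {"translation":[0.19,-0.94,0.32],"turn":[0,0,0],"hand":1},
  ],
)

```text
t: 12.45
ee_pos: [555.0, -364.6, 124.9]
ee_rot: [[-0.039, 0.994, -0.098], [0.447, 0.106, 0.888], [0.893, -0.009, -0.449]]
force: [-3.3, -1.5, -4.1]
width: 85.3
grip_force: 0.0
```

Call:
play_rows(
  series=[
    {"translation":[0,0,0.5],"turn":[0,0,0],"hand":1},
    {"translation":[0,0,1.0],"turn":[0,0,0],"hand":1},
    {"translation":[0,0,1.0],"turn":[-0.3,-0.06,0],"hand":1},
    {"translation":[0,0,1.0],"turn":[-0.6,-0.12,0],"hand":1},
    {"translation":[0,0.1,1.0],"turn":[-0.98,-0.19,0],"hand":1},
    {"translation":[0,0.1,1.0],"turn":[-0.98,-0.19,0],"hand":1},
    {"translation":[0,0.1,1.0],"turn":[-0.98,-0.19,0],"hand":1},
  ],
)

```text
t: 13.15
ee_pos: [565.2, -343.7, 239.3]
ee_rot: [[-0.181, 0.983, 0.014], [0.917, 0.164, 0.364], [0.355, 0.079, -0.931]]
force: [0.7, 0.9, 0.3]
width: 85.3
grip_force: 0.0
```

```bash
python3 - <<'E'
from h import *
log()
for n in("side","scene"):
    p,d,K,M=grab(n); P=cloud(d,K,M); save(n+"5.png",p)
    m=(p.max(2)<75)&(np.linalg.norm(P-[558,-264,95],axis=-1)<75)&(P[...,2]<150)&(P[...,2]>48)
    print(n,m.sum())
    if m.sum()>60: Q,c,nn=plane(P,m); print(len(Q),c.round(1),nn.round(3),Q.min(0).round(0),Q.max(0).round(0))
E
```

```text
t 13.15 q [1.038, 0.887, -0.825, 1.25, 0.264, 1.352, 0.497] p [565.2, -343.7, 239.3] R [[-0.181, 0.983, 0.014], [0.917, 0.164, 0.364], [0.355, 0.079, -0.931]] w 85.3 grip 0.0 F [0.7, 0.9, 0.3]
side 983
965 [ 550.8 -272.    92.6] [-0.188  0.982 -0.006] [ 521. -280.   48.] [ 580. -265.  143.]
scene 406
343 [ 558.9 -268.1  103.8] [-0.195  0.981 -0.017] [ 525. -275.   48.] [ 585. -260.  148.]
```

View pics/side5.png

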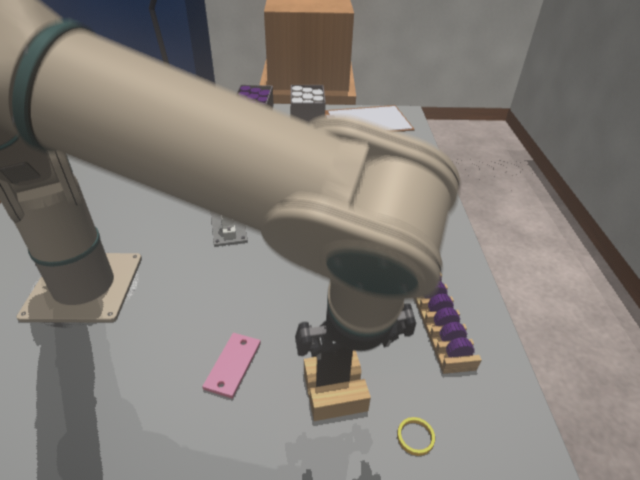

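The plate stands upright in the slot (335,365) with a lean of about 0.01 rad. Now I go over it to its other side.

Call:
play_rows(
  series=[
    {"translation":[0,0.3,0.2],"turn":[-0.2,-0.04,0],"hand":1},
    {"translation":[-0.1,0.6,0.2],"turn":[-0.4,-0.08,0],"hand":1},
    {"translation":[-0.13,0.9,0.2],"turn":[-0.6,-0.12,0],"hand":1},
    {"translation":[-0.13,0.97,0.2],"turn":[-0.8,-0.16,0],"hand":1},
    {"translation":[-0.13,0.97,0.2],"turn":[-0.98,-0.19,0],"hand":1},
    {"translation":[-0.13,0.97,0.2],"turn":[-0.98,-0.19,0],"hand":1},
  ],
)

```text
t: 13.85
ee_pos: [553.2, -241.1, 258.2]
ee_rot: [[-0.185, 0.97, 0.159], [0.896, 0.233, -0.379], [-0.404, 0.073, -0.912]]
force: [0.5, -0.1, -0.3]
width: 85.6
grip_force: 0.0
```

Call:
play_rows(
  series=[
    {"translation":[0,0.3,0],"turn":[-0.2,-0.04,0],"hand":1},
    {"translation":[-0.1,0.6,0],"turn":[-0.4,-0.08,0],"hand":1},
    {"translation":[-0.13,0.9,0],"turn":[-0.6,-0.12,0],"hand":1},
    {"translation":[-0.13,0.97,0],"turn":[-0.8,-0.16,0],"hand":1},
    {"translation":[-0.13,0.97,0],"turn":[-0.98,-0.19,0],"hand":1},
    {"translation":[-0.13,0.97,0],"turn":[-0.98,-0.19,0],"hand":1},
    {"translation":[-0.13,0.97,0],"turn":[-0.98,-0.19,0],"hand":1},
  ],
)

```text
t: 14.55
ee_pos: [539.6, -146.7, 254.1]
ee_rot: [[-0.08, 0.963, 0.257], [0.355, 0.268, -0.896], [-0.932, 0.019, -0.363]]
force: [0.6, -0.7, -0.4]
width: 85.2
grip_force: 0.0
```

```bash
cat >> h.py <<'E'
from scipy.spatial.transform import Rotation as Ro
def need(pos,tz,ty):
    tz=np.array(tz,float);tz/=np.linalg.norm(tz);ty=np.array(ty,float);ty-=tz*(ty@tz);ty/=np.linalg.norm(ty)
    T=np.column_stack([np.cross(ty,tz),ty,tz]); s=sense()
    print("shift",((np.array(pos)-s["ee_pos"])/100).round(3),"turn",(Ro.from_matrix(T@np.array(s["ee_rot"]).T).as_rotvec()/(np.pi/4)).round(3))
E
python3 - <<'E'
from h import *
log(); need((539.2,-185.3,133.8),(.183,-.949,-.259),(.982,.189,0))
E
```

```text
t 14.55 q [-0.247, 0.748, -0.246, 2.128, 1.377, 1.411, -1.335] p [539.6, -146.7, 254.1] R [[-0.08, 0.963, 0.257], [0.355, 0.268, -0.896], [-0.932, 0.019, -0.363]] w 85.2 grip 0.0 F [0.6, -0.7, -0.4]
shift [-0.004 -0.386 -1.203] turn [-0.142 -0.008 -0.105]
```

Call:
play_rows(
  series=[
    {"translation":[0,0.1,-0.4],"turn":[-0.14,-0.01,-0.1],"hand":1},
    {"translation":[0,0.1,-0.8],"turn":[-0.14,-0.01,-0.1],"hand":1},
    {"translation":[0,0,-1.0],"turn":[-0.14,-0.01,-0.1],"hand":1},
    {"translation":[0,0,-1.0],"turn":[-0.14,-0.01,-0.1],"hand":1},
    {"translation":[0,0,-1.0],"turn":[-0.14,-0.01,-0.1],"hand":1},
  ],
)

```text
t: 15.05
ee_pos: [539.2, -150.5, 159.3]
ee_rot: [[-0.039, 0.982, 0.184], [0.257, 0.187, -0.948], [-0.966, 0.01, -0.26]]
force: [0.7, 0.2, 0.3]
width: 85.4
grip_force: 0.0
```

```bash
python3 - <<'E'
from h import *
log(); need((539.2,-185.3,133.8),(.183,-.949,-.259),(.982,.189,0)); need((557.5,-280.2,107.9),(.183,-.949,-.259),(.982,.189,0))
p,d,K,M=grab("wrist"); save("wrist6.png",p); P=cloud(d,K,M)
m=(p.max(2)<75)&(np.linalg.norm(P-[556,-264,110],axis=-1)<50)&(abs((P-[556,-264,0])@[-.189,.982,0])<15)
print(m.sum()); Q,c,n=plane(P,m); v=Q@[.982,.189,0]; print(c.round(1),n.round(3),"v range",np.percentile(v,[1,99]),"u",np.median(Q@[-.189,.982,0]),"zmax",np.percentile(Q[:,2],[1,99]))
E
```

```text
t 15.05 q [-0.293, 1.021, -0.188, 2.038, 1.367, 1.483, -1.524] p [539.2, -150.5, 159.3] R [[-0.039, 0.982, 0.184], [0.257, 0.187, -0.948], [-0.966, 0.01, -0.26]] w 85.4 grip 0.0 F [0.7, 0.2, 0.3]
shift [ 0.    -0.348 -0.255] turn [-0.004  0.013  0.002]
shift [ 0.183 -1.297 -0.514] turn [-0.004  0.013  0.002]
7603
[ 552.  -260.8  104.6] [ 0.189 -0.982  0.005] v range [463.36433145 521.42956777] u -360.41648978159606 zmax [ 63.99499108 141.86947333]
```

View pics/wrist6.png

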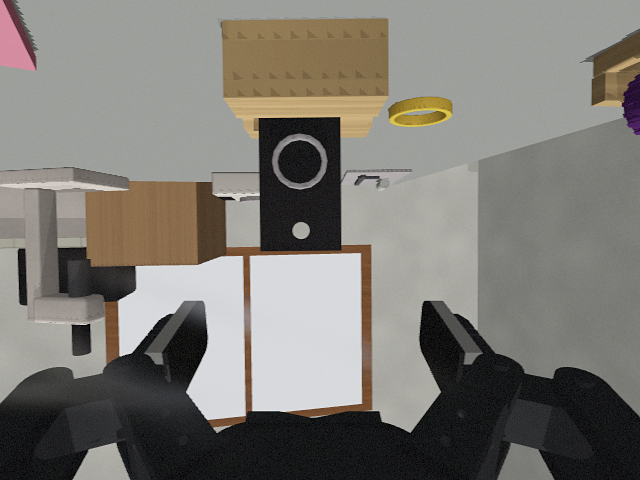

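The wrist picture shows the standing plate from the ring side (ring (300,161), upper hole (301,230)), centred between the fingers. I'll move in and grip.

Call:
play_rows(
  series=[
    {"translation":[-0.02,-0.18,-0.13],"turn":[0,0.01,0],"hand":1},
    {"translation":[-0.03,-0.36,-0.26],"turn":[0,0.01,0],"hand":1},
    {"translation":[-0.03,-0.36,-0.26],"turn":[0,0.01,0],"hand":1},
  ],
)

```text
t: 15.4
ee_pos: [535.4, -187.8, 133.8]
ee_rot: [[-0.046, 0.982, 0.181], [0.256, 0.187, -0.949], [-0.966, 0.002, -0.26]]
force: [-0.0, -0.8, 0.3]
width: 85.0
grip_force: 0.0
```

Call:
play_rows(
  series=[
    {"translation":[0.06,-0.3,-0.08],"turn":[0,0,0],"hand":1},
    {"translation":[0.11,-0.6,-0.16],"turn":[0,0,0],"hand":1},
    {"translation":[0.17,-0.85,-0.23],"turn":[0,0,0],"hand":1},
    {"translation":[0.19,-0.95,-0.26],"turn":[0,0,0],"hand":1},
    {"translation":[0.19,-0.95,-0.26],"turn":[0,0,0],"hand":1},
    {"translation":[0.19,-0.95,-0.26],"turn":[0,0,0],"hand":-1},
    {"translation":[0.19,-0.95,-0.26],"turn":[0,0,0],"hand":-1},
    {"translation":[0.19,-0.95,-0.26],"turn":[0,0,0],"hand":-1},
    {"translation":[0.19,-0.95,-0.26],"turn":[0,0,0],"hand":-1},
    {"translation":[0.19,-0.95,-0.26],"turn":[0,0,0],"hand":-1},
  ],
  force=60,
)

```text
t: 16.4
ee_pos: [555.9, -279.2, 106.6]
ee_rot: [[-0.048, 0.981, 0.187], [0.257, 0.193, -0.947], [-0.965, 0.003, -0.261]]
force: [-0.1, 5.7, 5.1]
width: 58.1
grip_force: 67.2
```

```bash
python3 - <<'E'
from h import *
log()
E
```

```text
t 16.4 q [-0.107, 1.119, -0.08, 2.049, 1.627, 1.38, -1.596] p [555.9, -279.2, 106.6] R [[-0.048, 0.981, 0.187], [0.257, 0.193, -0.947], [-0.965, 0.003, -0.261]] w 58.1 grip 67.2 F [-0.1, 5.7, 5.1]
```

Call:
play_rows(
  series=[
    {"translation":[0,0,0.3],"turn":[0,0,0],"hand":-1},
    {"translation":[0,0,0.6],"turn":[0,0,0],"hand":-1},
    {"translation":[0,0,1.0],"turn":[0,0,0],"hand":-1},
    {"translation":[0,0,1.0],"turn":[0,0,0],"hand":-1},
  ],
)

```text
t: 16.8
ee_pos: [555.5, -281.1, 210.5]
ee_rot: [[-0.042, 0.982, 0.185], [0.256, 0.19, -0.948], [-0.966, 0.007, -0.259]]
force: [0.2, -0.9, -1.9]
width: 58.6
grip_force: 67.2
```

Call:
play_rows(
  series=[
    {"translation":[0,0.2,0.3],"turn":[0.2,0.04,0],"hand":-1},
    {"translation":[0,0.4,0.6],"turn":[0.4,0.08,0],"hand":-1},
    {"translation":[-0.1,0.7,0.6],"turn":[0.6,0.12,0],"hand":-1},
    {"translation":[-0.13,1.0,0.6],"turn":[0.8,0.16,0],"hand":-1},
    {"translation":[-0.13,1.0,0.6],"turn":[0.98,0.19,0],"hand":-1},
    {"translation":[-0.13,1.0,0.6],"turn":[0.98,0.19,0],"hand":-1},
  ],
)

```text
t: 17.4
ee_pos: [542.7, -183.2, 268.3]
ee_rot: [[-0.157, 0.983, 0.097], [0.853, 0.184, -0.488], [-0.498, 0.006, -0.867]]
force: [-0.7, -0.4, -0.6]
width: 58.6
grip_force: 67.2
```

Call:
play_rows(
  series=[
    {"translation":[0,0.2,0],"turn":[0.2,0.04,0],"hand":-1},
    {"translation":[0,0.4,0],"turn":[0.4,0.08,0],"hand":-1},
    {"translation":[-0.1,0.7,0],"turn":[0.6,0.12,0],"hand":-1},
    {"translation":[-0.13,1.0,0],"turn":[0.8,0.16,0],"hand":-1},
    {"translation":[-0.13,1.0,0],"turn":[0.98,0.19,0],"hand":-1},
    {"translation":[-0.13,1.0,0],"turn":[0.98,0.19,0],"hand":-1},
  ],
)

```text
t: 18.0
ee_pos: [528.8, -85.4, 264.1]
ee_rot: [[-0.174, 0.984, -0.049], [0.95, 0.18, 0.256], [0.261, -0.002, -0.965]]
force: [0.2, -1.7, -2.3]
width: 58.3
grip_force: 67.2
```

Call:
play_rows(
  series=[
    {"translation":[-0.06,0.4,0],"turn":[0,0,0],"hand":-1},
    {"translation":[-0.13,0.8,0],"turn":[0,0,0],"hand":-1},
    {"translation":[-0.13,1.0,0],"turn":[0,0,0],"hand":-1},
  ],
)

```text
t: 18.3
ee_pos: [513.7, 23.4, 265.8]
ee_rot: [[-0.185, 0.981, -0.052], [0.948, 0.192, 0.254], [0.259, -0.002, -0.966]]
force: [1.0, -0.4, -0.5]
width: 58.6
grip_force: 67.1
```

```bash
python3 - <<'E'
from h import *
log()
p,d,K,M=grab("wrist"); save("wrist7.png",p); np.savez("wrist7.npz",p=p,d=d,K=K,M=M)
for n,b in(("scene",(315,175,362,232)),("side",(290,198,325,248))):
    z=np.load(n+"0.npz"); p,d,K,M=z["p"],z["d"],z["K"],z["M"]; P=cloud(d,K,M)
    k=np.zeros((480,640),bool); k[b[1]:b[3],b[0]:b[2]]=1
    t=P[k&(abs(P[...,2]-40)<4)]; print(n,"rest",len(t),cv2.minAreaRect(t[:,:2].astype(np.float32)))
    t=P[k&(P[...,2]>46)&(P[...,2]<62)]; print("pins",t.round(0).tolist()[:14])
E
```

```text
t 18.3 q [0.561, 0.524, -0.74, 1.794, 0.1, 0.971, 0.023] p [513.7, 23.4, 265.8] R [[-0.185, 0.981, -0.052], [0.948, 0.192, 0.254], [0.259, -0.002, -0.966]] w 58.6 grip 67.1 F [1.0, -0.4, -0.5]
scene rest 399 ((505.11920166015625, 229.81503295898438), (42.51469802856445, 176.31568908691406), 0.9610046744346619)
pins [[493.0, 308.0, 58.0], [495.0, 306.0, 57.0], [495.0, 306.0, 52.0], [499.0, 304.0, 57.0], [501.0, 307.0, 56.0], [516.0, 317.0, 56.0], [496.0, 306.0, 48.0], [502.0, 300.0, 58.0], [505.0, 301.0, 60.0], [506.0, 306.0, 55.0], [512.0, 306.0, 59.0], [514.0, 308.0, 59.0], [515.0, 314.0, 54.0], [516.0, 318.0, 50.0]]
side rest 451 ((500.0718994140625, 220.9137420654297), (164.52610778808594, 39.185325622558594), 89.69377899169922)
pins [[499.0, 250.0, 58.0], [501.0, 256.0, 53.0], [499.0, 249.0, 55.0], [501.0, 251.0, 54.0], [504.0, 251.0, 54.0], [496.0, 249.0, 52.0], [499.0, 250.0, 52.0], [501.0, 248.0, 52.0], [504.0, 250.0, 52.0], [496.0, 249.0, 49.0], [499.0, 247.0, 50.0], [501.0, 248.0, 49.0], [504.0, 248.0, 49.0], [499.0, 247.0, 47.0]]
```

View pics/wrist7.png

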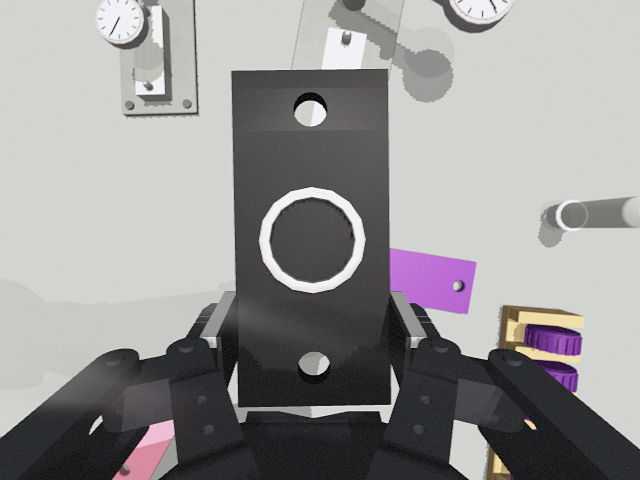

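The wrist picture shows the plate held level with the ring up (ring (312,240), holes (310,110) and (314,368)). The fixture's far pin is in sight at (346,38). I'll step aside so the wrist camera sees the whole fixture.

Call:
play_rows(
  series=[
    {"translation":[0.4,0.3,0.1],"turn":[0,0,-0.1],"hand":-1},
    {"translation":[0.8,0.7,0.1],"turn":[0,0,-0.2],"hand":-1},
    {"translation":[0.95,1.0,0.1],"turn":[0,0,-0.24],"hand":-1},
    {"translation":[0.95,1.0,0.1],"turn":[0,0,-0.24],"hand":-1},
    {"translation":[0.95,1.0,0.1],"turn":[0,0,-0.24],"hand":-1},
  ],
)

```text
t: 18.85
ee_pos: [610.0, 121.0, 275.1]
ee_rot: [[-0.004, 1.0, -0.003], [0.966, 0.005, 0.257], [0.257, -0.002, -0.966]]
force: [0.1, -0.7, -1.1]
width: 58.5
grip_force: 67.1
```

```bash
python3 - <<'E'
from h import *
log()
p,d,K,M=grab("wrist"); save("wrist8.png",p); np.savez("wrist8.npz",p=p,d=d,K=K,M=M); P=cloud(d,K,M)
X,Y,Z=P[...,0],P[...,1],P[...,2]
near=(abs(X-502)<80)&(abs(Y-230)<140)
f=np.float32
t=P[near&(abs(Z-40)<2.5)&(abs(X-502)<30)&(Y<275)]; print("rest",len(t),cv2.minAreaRect(t[:,:2].astype(f)),t[:,2].mean())
t=P[near&(abs(Z-12)<3)]; print("foot",len(t),cv2.minAreaRect(t[:,:2].astype(f)),t.min(0),t.max(0))
t=P[near&(Z>50)&(Z<58)&(Y<270)&(abs(X-502)<20)]
for a,b in((130,185),(230,270)):
    s=t[(t[:,1]>a)&(t[:,1]<b)]; print("pin",len(s),s.mean(0).round(1) if len(s) else "", s.min(0) if len(s) else "",s.max(0) if len(s) else "")
# held plate: black top
m=(p.max(2)<75)&(Z>200)&(np.hypot(X-605,Y-160)<110)
Q,c,n=plane(P,m); print("plate",len(Q),c.round(1),n.round(3))
z0=np.median(Q[:,2])
# ring and holes as contours in the plate mask
cs,_=cv2.findContours((m*255).astype(np.uint8),cv2.RETR_CCOMP,1)
for k in cs:
    A=cv2.contourArea(k)
    if A>150:
        e=cv2.minAreaRect(k); print("ctr",A,np.round(e[0],1),np.round(e[1],1),ray(*e[0],z0,K,M).round(1))
E
```

```text
t 18.85 q [0.289, 0.606, -0.641, 1.578, 0.114, 0.995, -0.305] p [610.0, 121.0, 275.1] R [[-0.004, 1.0, -0.003], [0.966, 0.005, 0.257], [0.257, -0.002, -0.966]] w 58.5 grip 67.1 F [0.1, -0.7, -1.1]
rest 3987 ((504.0403137207031, 203.37005615234375), (40.53192901611328, 119.26771545410156), 0.6620535850524902) 40.22691492371652
foot 5689 ((483.0777893066406, 233.3074951171875), (69.4284439086914, 213.88092041015625), 0.9072265028953552) [448.45245653 126.55382711   9.21073026] [519.24140311 339.77790299  14.9864307 ]
pin 63 [505.  153.5  53.1] [500.44661362 149.41877782  50.43004446] [508.66231001 157.83291317  56.84716931]
pin 68 [504.5 252.8  52.9] [499.66804011 248.5044424   50.06924149] [508.7966952  257.63863181  56.20378261]
plate 47110 [614.5 114.9 347.7] [-0.003  0.991  0.135]
ctr 5258.5 [311.8 239.2] [82.5 82. ] [610.3 152.7 355.1]
ctr 1691.5 [314.5 219.2] [72.3 39.7] [610.8 157.  355.1]
ctr 77323.5 [319.5 325.5] [639. 307.] [612.  134.3 355.1]
ctr 184.5 [478.7 394.9] [16.  17.9] [646.3 119.4 355.1]
ctr 150.5 [462.3 394.2] [14.5 18.8] [642.8 119.6 355.1]
ctr 2190.0 [312.9 393. ] [174.  62.] [610.7 119.7 355.1]
ctr 603.5 [313.8 362.8] [27.6 28.3] [610.8 126.2 355.1]
ctr 226.5 [309.7 102.2] [20.6 34.1] [609.7 181.5 355.1]
ctr 384.5 [298.   77.2] [ 17.3 132.5] [607.2 186.6 355.1]
```

```bash
cat > pl.py <<'E'
from h import *
def plate(name):
    z=np.load(name); p,d,K,M=z["p"],z["d"],z["K"],z["M"]; P=cloud(d,K,M); Z=P[...,2]
    s=sense(); g=np.array(s["ee_pos"])
    m=(p.max(2)<90)&(abs(Z-g[2]-20)<16)&(abs(P[...,0]-g[0])<27)&(P[...,1]>g[1]-35)
    Q,c,n=plane(P,m); n=n*np.sign(n[2]); print("tcp",g.round(1),"plate top",len(Q),c.round(1),n.round(4))
    def onp(u,v):
        r=M[:3,:3]@np.linalg.solve(K,[u,v,1]); o=M[:3,3]; return o+r*(((c-o)@n)/(r@n))
    mm=((abs((P-c)@n)<2.5)).astype(np.uint8)
    lab=cv2.findContours(mm,cv2.RETR_CCOMP,1)
    for k,h in zip(lab[0],lab[1][0]):
        A=cv2.contourArea(k)
        if A>250:
            (u,v),wh,_=cv2.minAreaRect(k); print("hole" if h[3]>=0 else "outer",A,np.round([u,v],1),np.round(wh,1),onp(u,v).round(1))
            if A>20000: w=np.array([onp(*q[0])[:2] for q in k],np.float32); w=w[w[:,1]>g[1]+20]; print(cv2.minAreaRect(w))
if __name__=="__main__": import sys; plate(sys.argv[1])
E
python3 pl.py wrist8.npz
```

```text
tcp [610.1 119.3 275.1] plate top 37938 [609.6 146.4 291.9] [0.0061 0.0057 1.    ]
outer 5319.5 [312.2 239.8] [82.7 82.7] [610.2 150.4 291.9]
outer 51789.5 [312.9 237.4] [336.6 186. ] [610.5 151.3 291.9]
((609.66162109375, 177.20208740234375), (59.995460510253906, 76.46137237548828), 1.1261303424835205)
hole 816.0 [314.2 366.8] [32.5 31.8] [611.2 100.8 292.1]
hole 8857.5 [312.2 239.7] [106. 106.] [610.2 150.4 291.9]
hole 865.5 [310.5 110. ] [33.2 33.2] [609.3 200.1 291.6]
```

Call:
play_rows(
  series=[
    {"translation":[-0.3,0.15,0],"turn":[0,0,-0.013],"hand":-1},
    {"translation":[-0.6,0.3,0],"turn":[0,0,-0.013],"hand":-1},
    {"translation":[-0.6,0.3,0],"turn":[0,0,-0.013],"hand":-1},
  ],
)

```text
t: 19.2
ee_pos: [545.8, 150.4, 276.0]
ee_rot: [[0.006, 1.0, -0.003], [0.966, -0.005, 0.257], [0.257, -0.004, -0.966]]
force: [1.0, -0.4, -1.0]
width: 58.4
grip_force: 67.1
```

Call:
play_rows(
  series=[
    {"translation":[-0.3,0.15,0],"turn":[0,0,0],"hand":-1},
    {"translation":[-0.457,0.229,-0.4],"turn":[0,0,0],"hand":-1},
    {"translation":[-0.457,0.229,-0.8],"turn":[0,0,0],"hand":-1},
    {"translation":[-0.457,0.229,-1.0],"turn":[0,0,0],"hand":-1},
    {"translation":[-0.457,0.229,-1.0],"turn":[0,0,0],"hand":-1},
    {"translation":[-0.457,0.229,-1.0],"turn":[0,0,0],"hand":-1},
  ],
)

```text
t: 19.8
ee_pos: [505.9, 171.6, 176.6]
ee_rot: [[0.01, 1.0, 0.003], [0.966, -0.011, 0.258], [0.258, 0.0, -0.966]]
force: [0.1, -0.1, -0.8]
width: 58.5
grip_force: 67.1
```

Call:
play_rows(
  series=[
    {"translation":[0,0,-0.4],"turn":[0,0,0],"hand":-1},
    {"translation":[0,0,-0.8],"turn":[0,0,0],"hand":-1},
    {"translation":[0,0,-0.8],"turn":[0,0,0],"hand":-1},
    {"translation":[0,0,-0.8],"turn":[0,0,0],"hand":-1},
    {"translation":[0,0,-0.8],"turn":[0,0,0],"hand":-1},
  ],
)

```text
t: 20.3
ee_pos: [507.3, 173.1, 98.7]
ee_rot: [[0.008, 1.0, 0.007], [0.966, -0.009, 0.26], [0.26, 0.005, -0.966]]
force: [-0.0, 0.4, -1.9]
width: 58.2
grip_force: 67.1
```

```bash
python3 - <<'E'
from h import *
log()
p,d,K,M=grab("wrist"); save("wrist9.png",p); np.savez("wrist9.npz",p=p,d=d,K=K,M=M)
E
python3 pl.py wrist9.npz; python3 - <<'E'
from h import *
z=np.load("wrist9.npz"); P=cloud(z["d"],z["K"],z["M"])
for u,v in((314,367),(310,110)):
    w=P[v-22:v+23,u-20:u+21].reshape(-1,3); print(np.histogram(w[:,2],bins=[0,30,38,43,48,52,58,70,90,105,120])[0]); s=w[(w[:,2]>43)&(w[:,2]<60)]; print("pin pts",len(s),s.mean(0).round(1),s.min(0).round(1),s.max(0).round(1))
E
```

```text
t 20.3 q [0.134, 0.709, -0.531, 2.015, 0.212, 0.418, -0.471] p [507.3, 173.1, 98.7] R [[0.008, 1.0, 0.007], [0.966, -0.009, 0.26], [0.26, 0.005, -0.966]] w 58.2 grip 67.1 F [-0.0, 0.4, -1.9]
tcp [507.2 173.   98.7] plate top 41521 [507.2 203.4 115.6] [1.0e-04 3.1e-03 1.0e+00]
outer 5321.0 [312.1 239.8] [82.5 82.9] [507.8 202.4 115.6]
outer 51831.0 [311.9 237.4] [336.7 186. ] [507.7 203.3 115.6]
((507.63702392578125, 230.2172393798828), (59.995872497558594, 74.50214385986328), 0.30965226888656616)
hole 810.0 [314.  366.5] [32.6 32.2] [508.1 153.  115.8]
hole 8861.5 [312.2 239.8] [105.9 105.9] [507.8 202.4 115.6]
hole 864.0 [310.8 109.7] [33.2 33.9] [507.7 252.2 115.5]
outer 15106.5 [564.5  60. ] [120. 149.] [605.  270.4 115.4]
[ 388    0    0    0    0    0    0    0    0 1302]<stdin>:4: RuntimeWarning: Mean of empty slice.
  ret = um.true_divide(
Traceback (most recent call last):
ValueError: zero-size array to reduction operation minimum which has no identity
```

Call:
play_rows(
  series=[
    {"translation":[-0.033,0.008,-0.2],"turn":[0,0,0],"hand":-1},
    {"translation":[-0.033,0.008,-0.4],"turn":[0,0,0],"hand":-1},
    {"translation":[-0.033,0.008,-0.46],"turn":[0,0,0],"hand":-1},
    {"translation":[-0.033,0.008,-0.46],"turn":[0,0,0],"hand":-1},
    {"translation":[-0.033,0.008,-0.46],"turn":[0,0,0],"hand":-1},
  ],
)

```text
t: 20.85
ee_pos: [503.0, 173.7, 51.5]
ee_rot: [[0.008, 1.0, 0.005], [0.966, -0.009, 0.259], [0.259, 0.002, -0.966]]
force: [-0.5, -0.6, -1.4]
width: 58.2
grip_force: 67.1
```

```bash
python3 - <<'E'
from h import *
log()
p,d,K,M=grab("wrist"); np.savez("wrist10.npz",p=p,d=d,K=K,M=M); P=cloud(d,K,M)
for u,v in((314,367),(310,110)):
    w=P[v-15:v+16,u-15:u+16].reshape(-1,3); print(np.histogram(w[:,2],bins=[0,30,38,43,48,52,58,65,90])[0])
    s=w[(w[:,2]>43)&(w[:,2]<58)]
    if len(s): print(s.mean(0),s.min(0),s.max(0))
E
python3 pl.py wrist10.npz
```

```text
t 20.85 q [0.093, 0.785, -0.474, 2.044, 0.248, 0.31, -0.487] p [503.0, 173.7, 51.5] R [[0.008, 1.0, 0.005], [0.966, -0.009, 0.259], [0.259, 0.002, -0.966]] w 58.2 grip 67.1 F [-0.5, -0.6, -1.4]
[217   0 164   0  29 126 175 248]
[503.89788896 152.27287541  53.94632942] [499.52870191 148.81321543  48.79294178] [508.3236053  155.08693288  56.60999196]
[ 86   0 250   0  57 212 174 177]
[503.22447014 253.80828432  53.59070584] [498.36535656 250.78599752  49.50314851] [507.84565239 258.17706026  57.23851553]
tcp [503.  173.7  51.5] plate top 34989 [502.1 195.9  68.4] [0.0025 0.0037 1.    ]
outer 5326.5 [312.1 239.8] [82.8 83. ] [503.5 202.9  68.3]
outer 51830.0 [312.4 237.4] [336.7 187. ] [503.7 203.9  68.3]
((503.38555908203125, 230.7595672607422), (59.99712371826172, 74.5060043334961), 0.3258567154407501)
hole 806.0 [314.2 366.8] [32.5 31.8] [503.9 153.4  68.5]
hole 8859.5 [312.1 239.7] [106.1 106. ] [503.5 203.   68.3]
hole 861.5 [310.2 110.2] [33.2 32.5] [503.3 252.5  68.1]
```

Through both holes the depth shows the pins, centred to within about 1 mm. I'll lower the last 18 mm.

Call:
play_rows(
  series=[
    {"translation":[0,0,-0.05],"turn":[0,0,0],"hand":-1},
    {"translation":[0,0,-0.1],"turn":[0,0,0],"hand":-1},
    {"translation":[0,0,-0.14],"turn":[0,0,0],"hand":-1},
    {"translation":[0,0,-0.18],"turn":[0,0,0],"hand":-1},
    {"translation":[0,0,-0.18],"turn":[0,0,0],"hand":-1},
  ],
)

```text
t: 21.4
ee_pos: [502.0, 173.2, 33.4]
ee_rot: [[0.008, 1.0, 0.003], [0.966, -0.009, 0.258], [0.258, 0.001, -0.966]]
force: [-3.4, -4.4, 15.4]
width: 58.5
grip_force: 68.9
```

```bash
python3 - <<'E'
from h import *
log()
p,d,K,M=grab("wrist"); np.savez("wrist11.npz",p=p,d=d,K=K,M=M)
E
python3 pl.py wrist11.npz
```

```text
t 21.4 q [0.079, 0.816, -0.454, 2.05, 0.268, 0.273, -0.497] p [502.0, 173.2, 33.4] R [[0.008, 1.0, 0.003], [0.966, -0.009, 0.258], [0.258, 0.001, -0.966]] w 58.5 grip 68.9 F [-3.4, -4.4, 15.4]
tcp [502.  173.2  33.4] plate top 34159 [500.9 194.4  50.4] [ 2.7e-03 -1.0e-04  1.0e+00]
outer 5334.0 [311.9 239.8] [82.7 83. ] [502.5 202.5  50.4]
outer 51985.5 [312.5 237.3] [337.1 187. ] [502.7 203.5  50.4]
((502.3461608886719, 230.33274841308594), (59.99327087402344, 74.44366455078125), 0.33886244893074036)
hole 549.0 [312.2 368.2] [31.8 26.9] [502.2 152.4  50.4]
hole 8893.0 [312.  239.8] [106.2 106.2] [502.5 202.5  50.4]
hole 330.0 [308.8 112.5] [34.5 27.5] [501.7 251.1  50.4]
hole 290.0 [312.5 104. ] [19. 20.] [503.1 254.3  50.4]
```

Call:
play_rows(
  series=[
    {"translation":[0.01,0,0],"turn":[0,0,0],"hand":1},
    {"translation":[0.01,0,0],"turn":[0,0,0],"hand":1},
    {"translation":[0.01,0,0],"turn":[0,0,0],"hand":1},
    {"translation":[0.01,0,0],"turn":[0,0,0],"hand":1},
    {"translation":[0.01,0,0],"turn":[0,0,0],"hand":1},
    {"translation":[0.01,-0.05,0.2],"turn":[0,0,0],"hand":1},
    {"translation":[0.01,-0.13,0.5],"turn":[0,0,0],"hand":1},
    {"translation":[0.01,-0.26,1.0],"turn":[0,0,0],"hand":1},
    {"translation":[0.01,-0.26,1.0],"turn":[0,0,0],"hand":1},
  ],
)

```text
t: 22.35
ee_pos: [506.3, 146.7, 136.6]
ee_rot: [[0.009, 1.0, 0.011], [0.966, -0.011, 0.259], [0.259, 0.008, -0.966]]
force: [1.3, -0.3, -0.5]
width: 85.1
grip_force: 0.0
```

Call:
play_rows(
  series=[
    {"translation":[0,-0.2,0.4],"turn":[0,0,0],"hand":1},
    {"translation":[0,-0.4,0.8],"turn":[0,0,0],"hand":1},
    {"translation":[0,-0.4,0.8],"turn":[0,0,0],"hand":1},
    {"translation":[0,-0.4,0.8],"turn":[0,0,0],"hand":1},
  ],
)

```text
t: 22.75
ee_pos: [503.4, 106.6, 212.6]
ee_rot: [[0.01, 1.0, 0.004], [0.966, -0.011, 0.258], [0.258, 0.001, -0.966]]
force: [0.4, 0.3, -1.4]
width: 85.5
grip_force: 0.0
```

```bash
python3 - <<'E'
from h import *
log()
p,d,K,M=grab("wrist"); np.savez("wrist12.npz",p=p,d=d,K=K,M=M); P=cloud(d,K,M); X,Y,Z=np.moveaxis(P,-1,0)
m=(p.max(2)<90)&(abs(Z-50)<4)&(abs(X-503)<40)&(abs(Y-203)<75)
Q,c,n=plane(P,m); print("plate",len(Q),c.round(1),n.round(4),cv2.minAreaRect(Q[:,:2].astype(np.float32)))
t=P[(abs(Z-55)<1.5)&(np.hypot(X-503,Y-203)<25)];print("ring",t.mean(0).round(1),len(t))
def st(l,k):
    t=P[k]; print(l,len(t),t.mean(0).round(1) if len(t) else "",t.min(0).round(0) if len(t) else "",t.max(0).round(0) if len(t) else "")
st("handle",(Z>130)&(Z<165)&(X>515)&(X<640)&(Y>240)&(Y<340))
st("dial",(abs(Z-116)<4)&(X>550)&(Y>230)&(Y<340))
st("arm",(abs(Z-100)<3)&(X>470)&(Y>230)&(Y<340))
for nm in("side","scene"):
    p,d,K,M=grab(nm); P=cloud(d,K,M); X,Y,Z=np.moveaxis(P,-1,0)
    st(nm+" handle",(Z>130)&(Z<165)&(X>525)&(X<600)&(Y>265)&(Y<320)&(p.max(2)<80)); st("dial",(abs(Z-116)<4)&(X>550)&(Y>230)&(Y<340))
E
```

```text
t 22.75 q [0.389, 0.541, -0.701, 1.944, 0.131, 0.706, -0.334] p [503.4, 106.6, 212.6] R [[0.01, 1.0, 0.004], [0.966, -0.011, 0.258], [0.258, 0.001, -0.966]] w 85.5 grip 0.0 F [0.4, 0.3, -1.4]
plate 9072 [502.6 203.   50.3] [ 1.9e-03 -3.0e-04 -1.0e+00] ((502.6444091796875, 202.73883056640625), (59.576019287109375, 130.61338806152344), 0.26918795704841614)
ring [503.1 202.4  55.2] 585
handle 3 [554.3 287.  130.5] [552. 287. 130.] [556. 287. 131.]
dial 5215 [604.5 273.2 116.7] [550. 248. 112.] [635. 296. 120.]
arm 2340 [546.9 293.  100.1] [484. 248.  97.] [624. 308. 103.]
side handle 10 [547.8 288.7 135.4] [544. 285. 130.] [550. 293. 142.]
dial 239 [602.4 271.4 116.6] [550. 244. 112.] [631. 302. 120.]
scene handle 41 [557.9 290.9 150.2] [551. 285. 131.] [563. 299. 164.]
dial 231 [608.2 276.  116.6] [552. 246. 113.] [638. 306. 120.]
```

The plate lies flush and level (top 50.3 mm, centre within about 1 mm of the pins). Now the indicator: handle near (554,293), swing about 1.2 rad.

Call:
play_rows(
  series=[
    {"translation":[0.2,0.4,0.1],"turn":[-0.16,0,0.2],"hand":1},
    {"translation":[0.25,0.8,0.1],"turn":[-0.32,0,0.4],"hand":1},
    {"translation":[0.25,0.95,0.1],"turn":[-0.33,0,0.6],"hand":1},
    {"translation":[0.25,0.95,0.1],"turn":[-0.33,0,0.76],"hand":1},
    {"translation":[0.25,0.95,0.1],"turn":[-0.33,0,0.76],"hand":1},
    {"translation":[0.25,0.95,0.1],"turn":[-0.33,0,0.76],"hand":1},
  ],
)

```text
t: 23.5
ee_pos: [526.9, 204.1, 220.6]
ee_rot: [[-0.552, 0.831, -0.072], [0.834, 0.551, -0.026], [0.018, -0.075, -0.997]]
force: [-0.2, -0.0, 0.2]
width: 85.5
grip_force: 0.0
```

```bash
python3 - <<'E'
from h import *
log(); need((554,293,222),(0,0,-1),(.819,.574,0))
E
```

```text
t 23.5 q [-0.001, 0.634, -0.675, 1.686, 0.418, 1.054, -0.233] p [526.9, 204.1, 220.6] R [[-0.552, 0.831, -0.072], [0.834, 0.551, -0.026], [0.018, -0.075, -0.997]] w 85.5 grip 0.0 F [-0.2, -0.0, 0.2]
shift [0.271 0.889 0.014] turn [ 0.034 -0.092  0.033]
```

Call:
play_rows(
  series=[
    {"translation":[0.13,0.44,0],"turn":[0.034,-0.092,0.033],"hand":1},
    {"translation":[0.27,0.88,0],"turn":[0.034,-0.092,0.033],"hand":1},
    {"translation":[0.27,0.88,0],"turn":[0.034,-0.092,0.033],"hand":1},
    {"translation":[0.27,0.88,0],"turn":[0.034,-0.092,0.033],"hand":1},
  ],
)

```text
t: 23.9
ee_pos: [554.1, 291.3, 221.2]
ee_rot: [[-0.572, 0.82, 0.001], [0.82, 0.572, -0.0], [-0.001, 0.001, -1.0]]
force: [-1.3, -0.3, -0.1]
width: 85.3
grip_force: 0.0
```

```bash
python3 - <<'E'
from h import *
log(); need((554,293,124),(0,0,-1),(.819,.574,0))
for nm in("side","scene","wrist"):
    p,d,K,M=grab(nm); P=cloud(d,K,M); X,Y,Z=np.moveaxis(P,-1,0)
    t=P[(Z>105)&(Z<165)&(np.hypot(X-553,Y-292)<16)&(p.max(2)<80)]; print(nm,len(t),t.mean(0).round(1) if len(t) else "")
E
```

```text
t 23.9 q [-0.144, 0.677, -0.658, 1.588, 0.463, 1.036, -0.326] p [554.1, 291.3, 221.2] R [[-0.572, 0.82, 0.001], [0.82, 0.572, -0.0], [-0.001, 0.001, -1.0]] w 85.3 grip 0.0 F [-1.3, -0.3, -0.1]
shift [-0.001  0.017 -0.972] turn [0.    0.002 0.004]
side 90 [551.7 287.6 135.2]
scene 69 [557.5 291.2 137.7]
wrist 901 [552.6 298.  146.9]
```

Call:
play_rows(
  series=[
    {"translation":[0,0.02,-0.4],"turn":[0,0,0],"hand":1},
    {"translation":[0,0.02,-0.8],"turn":[0,0,0],"hand":1},
    {"translation":[0,0.02,-0.97],"turn":[0,0,0],"hand":1},
    {"translation":[0,0.02,-0.97],"turn":[0,0,0],"hand":-1},
    {"translation":[0,0.02,-0.97],"turn":[0,0,0],"hand":-1},
    {"translation":[0,0.02,-0.97],"turn":[0,0,0],"hand":-1},
    {"translation":[0,0.02,-0.97],"turn":[0,0,0],"hand":-1},
    {"translation":[0,0.02,-0.97],"turn":[0,0,0],"hand":-1},
    {"translation":[0,0.02,-0.97],"turn":[0,0,0],"hand":-1},
  ],
  force=40,
)

```text
t: 24.95
ee_pos: [555.8, 292.6, 126.6]
ee_rot: [[-0.571, 0.821, 0.005], [0.821, 0.571, 0.001], [-0.002, 0.005, -1.0]]
force: [0.1, -1.2, 6.3]
width: 14.6
grip_force: 39.0
```

Call:
play_rows(
  series=[
    {"translation":[-0.02,-0.04,0.01],"turn":[0,0,0],"hand":-1},
    {"translation":[-0.04,-0.07,0.01],"turn":[0,0,-0.05],"hand":-1},
    {"translation":[-0.08,-0.14,0.01],"turn":[0,0,-0.1],"hand":-1},
    {"translation":[-0.13,-0.2,0.01],"turn":[0,0,-0.2],"hand":-1},
    {"translation":[-0.2,-0.25,0.01],"turn":[0,0,-0.3],"hand":-1},
    {"translation":[-0.26,-0.29,0.01],"turn":[0,0,-0.4],"hand":-1},
    {"translation":[-0.34,-0.32,0.01],"turn":[0,0,-0.5],"hand":-1},
    {"translation":[-0.42,-0.34,0.01],"turn":[0,0,-0.6],"hand":-1},
    {"translation":[-0.47,-0.35,0.01],"turn":[0,0,-0.6],"hand":-1},
    {"translation":[-0.52,-0.35,0.01],"turn":[0,0,-0.6],"hand":-1},
    {"translation":[-0.55,-0.35,0.01],"turn":[0,0,-0.6],"hand":-1},
    {"translation":[-0.55,-0.35,0.01],"turn":[0,0,-0.6],"hand":-1},
  ],
)

```text
t: 26.15
ee_pos: [503.5, 250.4, 126.7]
ee_rot: [[-0.13, 0.992, 0.006], [0.991, 0.13, -0.01], [-0.011, 0.005, -1.0]]
force: [7.6, -11.6, 5.4]
width: 14.9
grip_force: 40.6
```

```bash
cat > ck.py <<'E'
from h import *
log()
for nm in("side","scene","wrist"):
    p,d,K,M=grab(nm); P=cloud(d,K,M); X,Y,Z=np.moveaxis(P,-1,0)
    t=P[(abs(Z-116)<4)&(np.hypot(X-503,Y-203)<70)&(p.max(2)>120)]; 
    print(nm,len(t),t.mean(0).round(1) if len(t) else "",t.min(0).round(0) if len(t) else "",t.max(0).round(0) if len(t) else "")
    m=(p.max(2)<90)&(abs(Z-50)<4)&(abs(X-503)<40)&(abs(Y-203)<75)
    if m.sum()>60: Q,c,n=plane(P,m); print("  plate",len(Q),c.round(1),n.round(4))
E
python3 ck.py
```

```text
t 26.15 q [-0.225, 0.679, -0.458, 1.856, 0.458, 0.713, -0.818] p [503.5, 250.4, 126.7] R [[-0.13, 0.992, 0.006], [0.991, 0.13, -0.01], [-0.011, 0.005, -1.0]] w 14.9 grip 40.6 F [7.6, -11.6, 5.4]
side 180 [502.6 201.4 117.2] [474. 177. 114.] [528. 227. 120.]
  plate 564 [499.7 185.4  50.7] [ 0.0043 -0.0054  1.    ]
scene 146 [502.2 204.8 116.8] [477. 181. 112.] [527. 231. 120.]
  plate 395 [508.7 189.7  50.3] [ 0.0124 -0.0015  0.9999]
wrist 3100 [510.6 202.8 117. ] [497. 181. 113.] [527. 263. 119.]
  plate 3504 [496.2 243.7  50.3] [-0.0013  0.0032  1.    ]
```

Call:
play_rows(
  series=[
    {"translation":[0.02,0.04,0],"turn":[0,0,0],"hand":-1},
    {"translation":[0.02,0.04,0],"turn":[0,0,0],"hand":1},
    {"translation":[0.02,0.04,0],"turn":[0,0,0],"hand":1},
    {"translation":[0.02,0.04,0],"turn":[0,0,0],"hand":1},
    {"translation":[0.02,0.04,0],"turn":[0,0,0],"hand":1},
    {"translation":[0.02,0.04,0],"turn":[0,0,0],"hand":1},
    {"translation":[0.02,0.04,0.3],"turn":[0,0,0],"hand":1},
    {"translation":[0.02,0.04,0.7],"turn":[0,0,0],"hand":1},
    {"translation":[0.02,0.04,1.0],"turn":[0,0,0],"hand":1},
    {"translation":[0.02,0.04,1.0],"turn":[0,0,0],"hand":1},
  ],
)

```text
t: 27.3
ee_pos: [504.1, 263.5, 230.5]
ee_rot: [[-0.136, 0.991, 0.01], [0.991, 0.136, 0.003], [0.002, 0.01, -1.0]]
force: [-0.5, 0.3, -1.0]
width: 85.3
grip_force: 0.0
```

Call:
play_rows(
  series=[
    {"translation":[0,0,0.3],"turn":[0,0,0],"hand":1},
    {"translation":[0,-0.3,0.3],"turn":[0,0,0],"hand":1},
    {"translation":[0,-0.6,0.3],"turn":[0,0,0],"hand":1},
    {"translation":[0,-1.0,0.3],"turn":[0,0,0],"hand":1},
    {"translation":[0,-1.0,0.3],"turn":[0,0,0],"hand":1},
    {"translation":[0,-1.0,0.3],"turn":[0,0,0],"hand":1},
  ],
)

```text
t: 27.9
ee_pos: [501.9, 160.4, 255.6]
ee_rot: [[-0.134, 0.991, 0.002], [0.991, 0.134, -0.002], [-0.002, 0.002, -1.0]]
force: [0.0, 0.3, -0.6]
width: 85.5
grip_force: 0.0
```

```bash
python3 ck.py; python3 - <<'E'
from h import *
p,d,K,M=grab("wrist"); P=cloud(d,K,M); X,Y,Z=np.moveaxis(P,-1,0)
t=P[(abs(Z-100)<3)&(Y>235)&(Y<300)&(abs(X-503)<30)&(p.max(2)>90)]
for a in range(235,300,10):
    s=t[(t[:,1]>=a)&(t[:,1]<a+10)]
    if len(s)>5: print(a,len(s),s[:,0].min().round(1),s[:,0].max().round(1))
t=P[(abs(Z-116)<4)&(np.hypot(X-503,Y-203)<40)]; print(cv2.minEnclosingCircle(t[:,:2].astype(np.float32)))
E
```

```text
t 27.9 q [0.026, 0.47, -0.568, 1.819, 0.309, 0.94, -0.543] p [501.9, 160.4, 255.6] R [[-0.134, 0.991, 0.002], [0.991, 0.134, -0.002], [-0.002, 0.002, -1.0]] w 85.5 grip 0.0 F [0.0, 0.3, -0.6]
side 253 [502.4 199.4 117. ] [474. 173. 113.] [531. 231. 120.]
  plate 538 [499.8 185.1  50.6] [ 3.3e-03  9.0e-04 -1.0e+00]
scene 189 [506.5 204.8 116.8] [480. 180. 112.] [533. 233. 120.]
  plate 388 [510.  190.9  50.8] [-5.0e-04 -6.4e-03 -1.0e+00]
wrist 4182 [505.2 204.5 116.8] [477. 175. 113.] [534. 232. 119.]
  plate 3470 [498.7 202.   50.4] [-1.5e-03  8.0e-04  1.0e+00]
235 364 493.7 515.3
245 305 493.4 515.1
255 73 493.2 515.1
265 186 493.0 514.8
275 420 492.8 514.7
285 432 492.5 514.6
295 217 492.5 514.2
((505.3613586425781, 203.38082885742188), 28.93556022644043)
```

```bash
python3 -c "
from plant import *
print(close_job())"
```

```text
the job is handed in; nothing more can be done
None
```

I handed the job in at about 28 s. The last measurements showed the plate ring up, flush and level over both pins, and the indicator home (about 0.01 rad from its stop). The arm stayed clear of the cap stand, preform and tamper ring, though I did not re-measure them. The hand-in gave no verdict.

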